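# Load-test the dryer control unit

## Task

First slide the tester's fader right down to its zero stop and leave it there while you take every test pin from the rack and seat it fully home, shoulder flush, in an opening of the dryer's control unit, one pin to an opening, without forcing it; one opening is blocked inside, so a pin that stops short must go into another. With all the pins seated, slide the fader to the yellow mark; the yellow warning marker must also end up standing on its red-bordered pad. Leave everything else where it is.

Things in the scene. Friction and masses are not known exactly. Their poses are not given: they have to be found in the camera images.
- module: Dryer control unit, fixed: white box 64 (x) x 220 (y) x 40 mm high, five brass-framed openings in a row along its own y, 38 mm apart. Origin: centre of its underside. One opening, a different one each time, hides a broken stub 12 mm below its mouth: a pin stops there with its shoulder 12 mm above the face. The others are 30 mm deep.
- rack: Grey pin rack, fixed: 50 (x) x 170 (y) x 40 mm high, with four holes 8.5 mm wide in a row along its own y axis, 40 mm apart; the test pins present stand in them, shoulder on the rack's top, and some holes are empty. Origin: centre of its underside.
- tester: Blue load tester box, fixed: 70 (x) x 180 (y) x 35 mm high, the fader's slot along its own y axis in its top. Origin: centre of its underside. At zero the fader's grip is centred at the tester's x = 0, y = -50 mm.
- fader (a joint): Travel of the fader (m): 0 at the zero end stop (the tester's -y end), growing towards the tester's +y, end stop at 0.100. Sliding friction about 1.5 N; it stays where it is left.
- fader_top (a point): Centre of the top of the black fader grip: 30 (x) x 14 (y) mm, standing 28.5 mm above the tester's top; axes as the tester's.
- mark: Yellow line 16 x 4 mm on the tester's top, on its -x side of the slot, pointing at the slot; axes as the tester's. The fader is on the mark when fader_top has the same y in the tester's axes. Origin: on the slot's centre line, on the tester's top, level with the line. It lies 45 to 85 mm from zero.
- marker: Loose yellow round warning marker with a black band, 40 mm in diameter, 38 mm high, 110 to 225 g. Origin: centre of its underside.
- pad: Red-bordered grey square 76 mm wide, 1 mm thick marking on the counter, where the marker belongs. Origin: its centre, on the counter.
- opening0 (a point): Centre of the mouth of one of the module's five openings, level with its top face (40 mm above the counter). Hole 8 mm in diameter with a 1.5 mm chamfer.
- opening1 (a point): Centre of the mouth of one of the module's five openings, level with its top face (40 mm above the counter). Hole 8 mm in diameter with a 1.5 mm chamfer.
- opening2 (a point): Centre of the mouth of one of the module's five openings, level with its top face (40 mm above the counter). Hole 8 mm in diameter with a 1.5 mm chamfer.
- opening3 (a point): Centre of the mouth of one of the module's five openings, level with its top face (40 mm above the counter). Hole 8 mm in diameter with a 1.5 mm chamfer.
- opening4 (a point): Centre of the mouth of one of the module's five openings, level with its top face (40 mm above the counter). Hole 8 mm in diameter with a 1.5 mm chamfer.
- pin0: Test pin, maybe absent: red round handle 16 mm in diameter, 48 mm tall (3 mm button on top); below it a steel shaft 6 mm in diameter, 24 mm long, tapered tip; 60 g. Origin: centre of the shoulder, where handle meets shaft; its z axis points up along the handle. Fully home, its origin is at the mouth of the opening.
- pin1: Test pin, maybe absent: black round handle 16 mm in diameter, 48 mm tall (3 mm button on top); below it a steel shaft 6 mm in diameter, 24 mm long, tapered tip; 60 g. Origin: centre of the shoulder, where handle meets shaft; its z axis points up along the handle. Fully home, its origin is at the mouth of the opening.
- pin2: Test pin, maybe absent: blue round handle 16 mm in diameter, 48 mm tall (3 mm button on top); below it a steel shaft 6 mm in diameter, 24 mm long, tapered tip; 60 g. Origin: centre of the shoulder, where handle meets shaft; its z axis points up along the handle. Fully home, its origin is at the mouth of the opening.
- pin3: Test pin, maybe absent: green round handle 16 mm in diameter, 48 mm tall (3 mm button on top); below it a steel shaft 6 mm in diameter, 24 mm long, tapered tip; 60 g. Origin: centre of the shoulder, where handle meets shaft; its z axis points up along the handle. Fully home, its origin is at the mouth of the opening.
- detergent: Bystander, not part of the job: yellow detergent bottle 68 mm wide, 170 mm tall, blue cap. Origin: centre of its underside.
- softener: Bystander, not part of the job: blue softener bottle 60 mm wide, 110 mm tall. Origin: centre of its underside.
- scoop: Bystander, not part of the job: white measuring cup 68 mm wide, 50 mm tall. Origin: centre of its underside.
- dial: Bystander, not part of the job: white spare dryer knob 42 mm wide, 22 mm tall. Origin: centre of its underside.
- driver: Bystander, not part of the job: screwdriver with orange handle lying on the counter. Origin: near its middle, on its underside.
- spanner: Bystander, not part of the job: steel wrench lying on the counter. Origin: near its middle, on its underside.
- fuses: Bystander, not part of the job: small cardboard box 50 x 35 x 22 mm. Origin: centre of its underside.
There are look-alikes about, which are no part of the job. Of the things that look like the marker, take the one that is nearest to the robot's base at the start. There is more than one size of the tester; the one meant has the size given above.

How it is judged:
On the way, in this order (a step that is already met when the one before it is completed fails the run):
1. the fader is at its zero stop (within 4 mm) (value of joint fader below 0.004 m), for 0.2 s.
2. every pin present is seated fully home in an opening, the fader still at zero (within 6 mm) (((distance between pin0 and opening0 below 0.004 m and angle between pin0's own z axis and vertical below 0.1 rad) or (distance between pin0 and opening1 below 0.004 m and angle between pin0's own z axis and vertical below 0.1 rad) or (distance between pin0 and opening2 below 0.004 m and angle between pin0's own z axis and vertical below 0.1 rad) or (distance between pin0 and opening3 below 0.004 m and angle between pin0's own z axis and vertical below 0.1 rad) or (distance between pin0 and opening4 below 0.004 m and angle between pin0's own z axis and vertical below 0.1 rad)) and ((distance between pin1 and opening0 below 0.004 m and angle between pin1's own z axis and vertical below 0.1 rad) or (distance between pin1 and opening1 below 0.004 m and angle between pin1's own z axis and vertical below 0.1 rad) or (distance between pin1 and opening2 below 0.004 m and angle between pin1's own z axis and vertical below 0.1 rad) or (distance between pin1 and opening3 below 0.004 m and angle between pin1's own z axis and vertical below 0.1 rad) or (distance between pin1 and opening4 below 0.004 m and angle between pin1's own z axis and vertical below 0.1 rad)) and ((distance between pin2 and opening0 below 0.004 m and angle between pin2's own z axis and vertical below 0.1 rad) or (distance between pin2 and opening1 below 0.004 m and angle between pin2's own z axis and vertical below 0.1 rad) or (distance between pin2 and opening2 below 0.004 m and angle between pin2's own z axis and vertical below 0.1 rad) or (distance between pin2 and opening3 below 0.004 m and angle between pin2's own z axis and vertical below 0.1 rad) or (distance between pin2 and opening4 below 0.004 m and angle between pin2's own z axis and vertical below 0.1 rad)) and ((distance between pin3 and opening0 below 0.004 m and angle between pin3's own z axis and vertical below 0.1 rad) or (distance between pin3 and opening1 below 0.004 m and angle between pin3's own z axis and vertical below 0.1 rad) or (distance between pin3 and opening2 below 0.004 m and angle between pin3's own z axis and vertical below 0.1 rad) or (distance between pin3 and opening3 below 0.004 m and angle between pin3's own z axis and vertical below 0.1 rad) or (distance between pin3 and opening4 below 0.004 m and angle between pin3's own z axis and vertical below 0.1 rad)) and value of joint fader below 0.006 m), for 0.2 s.
At the end, for the whole second after the job is handed in: Every pin present stands in an opening with its shoulder centre within 4 mm of the mouth centre and within 0.1 rad of upright; the fader is within 5 mm of the yellow mark; the marker stands upright and at rest on the counter with its centre within 18 mm of the pad's centre (((distance between pin0 and opening0 below 0.004 m and angle between pin0's own z axis and vertical below 0.1 rad) or (distance between pin0 and opening1 below 0.004 m and angle between pin0's own z axis and vertical below 0.1 rad) or (distance between pin0 and opening2 below 0.004 m and angle between pin0's own z axis and vertical below 0.1 rad) or (distance between pin0 and opening3 below 0.004 m and angle between pin0's own z axis and vertical below 0.1 rad) or (distance between pin0 and opening4 below 0.004 m and angle between pin0's own z axis and vertical below 0.1 rad)) and ((distance between pin1 and opening0 below 0.004 m and angle between pin1's own z axis and vertical below 0.1 rad) or (distance between pin1 and opening1 below 0.004 m and angle between pin1's own z axis and vertical below 0.1 rad) or (distance between pin1 and opening2 below 0.004 m and angle between pin1's own z axis and vertical below 0.1 rad) or (distance between pin1 and opening3 below 0.004 m and angle between pin1's own z axis and vertical below 0.1 rad) or (distance between pin1 and opening4 below 0.004 m and angle between pin1's own z axis and vertical below 0.1 rad)) and ((distance between pin2 and opening0 below 0.004 m and angle between pin2's own z axis and vertical below 0.1 rad) or (distance between pin2 and opening1 below 0.004 m and angle between pin2's own z axis and vertical below 0.1 rad) or (distance between pin2 and opening2 below 0.004 m and angle between pin2's own z axis and vertical below 0.1 rad) or (distance between pin2 and opening3 below 0.004 m and angle between pin2's own z axis and vertical below 0.1 rad) or (distance between pin2 and opening4 below 0.004 m and angle between pin2's own z axis and vertical below 0.1 rad)) and ((distance between pin3 and opening0 below 0.004 m and angle between pin3's own z axis and vertical below 0.1 rad) or (distance between pin3 and opening1 below 0.004 m and angle between pin3's own z axis and vertical below 0.1 rad) or (distance between pin3 and opening2 below 0.004 m and angle between pin3's own z axis and vertical below 0.1 rad) or (distance between pin3 and opening3 below 0.004 m and angle between pin3's own z axis and vertical below 0.1 rad) or (distance between pin3 and opening4 below 0.004 m and angle between pin3's own z axis and vertical below 0.1 rad)) and y of fader_top in the frame of mark between -0.005 and 0.005 m and horizontal distance between marker and pad below 0.018 m and angle between marker's own z axis and vertical below 0.1 rad and height (world z) of marker below 0.006 m and linear speed of marker below 0.02 m/s); the robot touches nothing.
It fails at once if a bystander is moved by more than 30 mm (distance of any of detergent, softener, scoop, dial, driver, spanner, fuses from where it was at the start of the episode above 0.03 m).
It fails at once if a pin is forced against the control unit with more than 40 N (contact force between any of pin0, pin1, pin2, pin3 and module above 40 N).
Of pin0, pin1, pin2, pin3 only 3 to 4 are there at a start; the rules pass over those that are not, and their reading is None.
At some moment in a run one of marker may be knocked a few centimetres aside while the robot is not near it.
It also fails if it takes over 210 s, if anything falls off the work surface, if the arm or the gripper's body presses on something with over 40 N, if the wrist force passes 120 N, or if a joint passes its speed limit or range.

## Robot

A 6-joint arm with a two-finger parallel gripper is mounted at the origin on the work surface. World frame = base frame: x ahead of the robot, y to its left, z up, the work surface at z = 0. Lengths are in m, angles in rad, forces in N, time in s.
With the tool pointing down it reaches from about 0.325 to 0.775 m from the base axis. Payload 5.5 kg.
Tool frame: the origin (TCP) lies midway between the tips of the shut fingers; the grasp point (between the pads) lies 19 mm behind it (bot.pinch_z is the distance from the TCP to the grasp point, in m); z points along the fingers, x is the direction in which the jaws open and shut, and the axes are right-handed (so a half turn about z gives the same grasp; the last joint's range is limited). The gripper opens to 85 mm and grips with 20 to 120 N. Pads are 22 mm wide; open, the fingers measure 114 mm over their backs; the gripper's body (76 mm by 85 mm) begins 54 mm behind the grasp point. The pads swing forward as they close: fully open they stand 13 mm farther back than shut.
Start: joints at [1.068, 0.091, 1.231, -0, 1.82, -0.057], TCP at [0.259, 0.541, 0.2] pointing down, gripper open.
Joint ranges: [-2.87, 2.87], [-0.86, 2.18], [0.17, 2.46], [-1.51, 4.65], [0.06, 2.69], [-2.65, 2.65]. Speed limits (rad/s): [2.57, 2.57, 3.01, 3.14, 3.14, 3.14].

## Interface

Orientations are given as a 3x3 rotation matrix whose columns are the frame's x, y, z axes.
In Python, from station import bot gives the robot as it stands.
- The arm moves only by the tool send_rows, never from a script. Its argument "deltas" is a list of rows, each a list of 7 numbers: the shift along the tool's x, y, z in m, then the turn, a rotation vector about the tool's x, y, z in degrees, then the gripper command: -1 is fully open, 1 is shut, values between are in proportion. In form: [[dx, dy, dz, rx, ry, rz, jaw], ...]. A call has 1 to 20 rows; each row is the pose to reach, as a shift and turn from the pose commanded when the call began, along the tool's axes at that moment; what a row does not reach only later rows make up. A row lasts 1/8 s, in which the tool goes at most 62.5 mm and 10.7 degrees, less where a joint would pass 70% of its speed; a pose out of reach is approached as far as the arm can. A call with a gripper value outside its range is refused whole. The fingers move at their own pace and stop on an object; the grip force is fixed at half the most. Time passes only in rows, so rows that repeat a pose let the fingers close. It gives the time, the measured TCP pose, the force and the opening at its end, in the units of the state.
- bot.get_obs(): the state, without advancing time (a new reading comes with each control period).
- bot.snapshot(name): name is "scene" or "top" or "wrist"; returns the picture (420x560x3 uint8, red, green, blue); there is no depth.
- bot.camera_params(name): a dict with "vfov" (degrees; the focal length in pixels is half the picture's height over the tangent of half this angle, whatever the lens; pixels are square), "cx", "cy" (the principal point, pixels), "k1" (the pictures are not rectified: a ray, as slopes to the right and down, at radius r is drawn at 1 + k1 r^2 times it, then the intrinsics apply), "R" (3x3) and "t" (3): a world point X has camera coordinates R X + t. Camera axes: x right, y down, z forward; pixel columns grow to the right and rows downward; lengths in m; the calibration is good to about 2 mm. A picture is of the moment at which its call begins: read the wrist's pose just before it. camera_params takes no time and is no camera call; for the wrist camera it gives the pose at the moment of the call.
- bot.hand_in(): hands the job in, once; it reports no verdict.
Trained networks look in the newest picture that a camera, given by its name, has taken for a name from the list of things; names that differ only in an ending like _2 or _b are one class to them, and where a whole thing is asked for, a point or a joint stands for the part that bears it (a point fixed in the world has none). Each returns a list of dicts, best first, with "confidence" (0 to 1); they miss things now and then, are a little off and sometimes report something else, mostly with a low value. They report only what shows in the picture. A call takes as long as a camera call. They do not tell look-alikes from the thing itself.
- bot.trace(camera, label): "mask" (420x560 bool, what is visible of it) and "point" ([column, row] in pixels, amid what is visible of it).
The state is a dict: "time": time; "joints": joint angles; "qd": joint speeds; "effort": joint torques, N m; "position": TCP position; "tcp_rot": TCP orientation; "ft_force": force on the tool from outside, world axes, zero at the start; "torque": the same for the moment, N m; "opening": opening from 0.0 (shut) to 1.0 (fully open).
Only numpy, scipy, OpenCV 4.12 (cv2) and the standard library are available. Lean on these libraries where they do the work, as an engineer would, in place of code of your own. Each camera call takes 0.05 s, during which the arm holds its last target.

## Working session

There is one attempt and no reset: what is moved stays moved. The work goes in short steps, Python scripts to look and compute and a tool call to move; the robot and the scene stay as the last step left them, time stands still between calls to the robot, and variables do not carry over. Pictures are saved under pics/ and viewed, and the job is handed in when it is done.

Besides the shell and the picture viewer there is one more tool, called after ">>>" by a JSON object that holds its "method" and its "body". send_rows: Moves the arm, as the interface text tells. Its arguments: {"type":"object","properties":{"deltas":{"type":"array","items":{"type":"array","items":{"type":"number"}}}},"required":["deltas"]}

```bash
ls -la; mkdir -p pics; python3 - <<'E'
from station import bot
import cv2
o=bot.get_obs(); print(o['time'],o['position'],o['tcp_rot'],o['opening'],o['ft_force'],bot.pinch_z)
for n in ['scene','top','wrist']:
    im=bot.snapshot(n); cv2.imwrite(f'pics/{n}0.png',im[:,:,::-1]); p=bot.camera_params(n); print(n,p)
E
```

```text
total 12
drwxr-xr-x  3 agent agent 4096 Dec  7 15:12 .
drwxr-xr-x 23 root  root  4096 Dec  7 15:12 ..
drwxr-xr-x  2 agent agent 4096 Dec  7 15:12 pics
0.0 [0.25855485 0.5410553  0.19883304] [[ 4.31230125e-01  9.02241454e-01 -9.68632800e-04]
 [ 9.02239845e-01 -4.31231191e-01 -1.70926896e-03]
 [-1.95987799e-03 -1.36850840e-04 -9.99998070e-01]] 0.9975505077937343 [0.53074278 0.32485445 0.01306244] 0.0187
scene {'vfov': 51.863358726615765, 'cx': 276.95698606481966, 'cy': 209.1501007049135, 'k1': -0.11556176031949066, 'R': array([[-0.84328061,  0.53742882,  0.00693386],
       [ 0.35028929,  0.55933275, -0.75129508],
       [-0.40764597, -0.63112371, -0.65993002]]), 't': array([ 0.49245785, -0.14701507,  1.57677304])}
top {'vfov': 49.496969879032974, 'cx': 277.85421223963004, 'cy': 210.1693504553614, 'k1': -0.049380598088746924, 'R': array([[-0.0073554 , -0.99997173,  0.00156048],
       [-0.98584299,  0.00699004, -0.16752533],
       [ 0.16750969, -0.0027706 , -0.98586654]]), 't': array([0.01394007, 0.54028304, 1.07073452])}
wrist {'vfov': 64.06305640999554, 'cx': 273.93352776210145, 'cy': 212.02315105632928, 'k1': 0.00800281848829225, 'R': array([[ 0.43117456,  0.90226752, -0.00135118],
       [ 0.85787546, -0.40949566,  0.3104239 ],
       [ 0.2795321 , -0.13500603, -0.95059727]]), 't': array([-0.60004945, -0.03921722,  0.38013265])}
```

View pics/scene0.png

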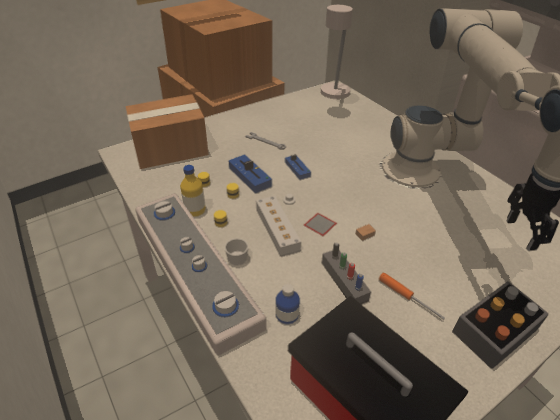

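View pics/top0.png

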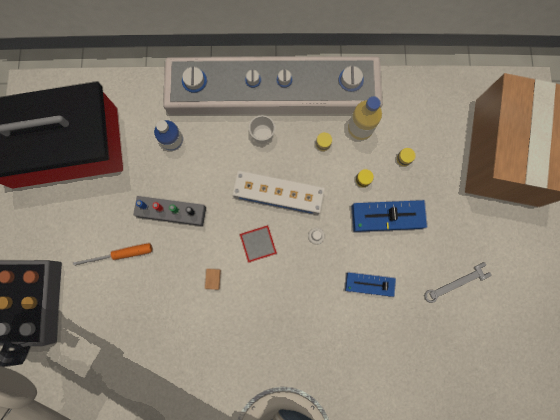

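View pics/wrist0.png

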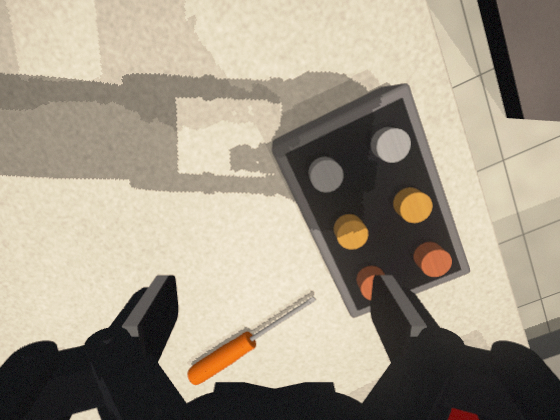

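```bash
cat > h.py <<'E'
import numpy as np, cv2
from station import bot
def K(p):
    f=210/np.tan(np.radians(p['vfov'])/2); return np.array([[f,0,p['cx']],[0,f,p['cy']],[0,0,1.]])
def ray(p,px):
    px=np.atleast_2d(np.asarray(px,float))
    n=cv2.undistortPoints(px[:,None],K(p),np.array([p['k1'],0,0,0.]))[:,0]
    d=np.c_[n,np.ones(len(n))]@p['R']; c=-p['R'].T@p['t']; return c,d
def plane(p,px,z):
    c,d=ray(p,px); return c+d*((z-c[2])/d[:,2])[:,None]
def proj(p,X):
    X=np.atleast_2d(np.asarray(X,float))
    return cv2.projectPoints(X,cv2.Rodrigues(p['R'])[0],np.asarray(p['t'],float),K(p),np.array([p['k1'],0,0,0.]))[0][:,0]
def snap(n,name):
    p=bot.camera_params(n); im=bot.snapshot(n); cv2.imwrite(f'pics/{name}.png',im[:,:,::-1]); return p,im
E
python3 - <<'E'
from h import *
np.set_printoptions(precision=4,suppress=True)
p,im=snap('top','top1')
for n,z in [('module',.04),('rack',.04),('tester',.035),('fader',.0635),('marker',.038),('pad',.001),('pin0',.088),('pin1',.088),('pin2',.088),('pin3',.088),('mark',.035)]:
    for r in bot.trace('top',n)[:4]:
        m=r['mask']; 
        rc=cv2.minAreaRect(np.argwhere(m)[:,::-1].astype(np.float32)) if m.any() else None
        print(n,round(r['confidence'],2),r['point'],m.sum(),rc,plane(p,r['point'],z)[0])
E
```

```text
module 0.8 [275.7, 192.3] 2473 ((277.73077392578125, 192.8461456298828), (88.4483642578125, 28.43683624267578), 11.309932708740234) [0.5863 0.015  0.04  ]
rack 0.68 [169.6, 213.7] 1377 ((169.134765625, 210.4989013671875), (71.75660705566406, 23.28992462158203), 7.666804790496826) [0.5344 0.277  0.04  ]
tester 0.69 [387.2, 216.5] 2257 ((389.3887023925781, 215.9396209716797), (31.27480125427246, 76.36264038085938), 87.51044464111328) [ 0.5243 -0.2606  0.035 ]
fader 0.74 [259.0, 128.6] 571 ((262.0000305175781, 129.0), (27.72724151611328, 25.043960571289062), 63.43495178222656) [0.7437 0.0555 0.0635]
fader 0.57 [387.8, 283.6] 21 ((384.5, 285.5), (5.0, 3.0), 90.0) [ 0.36   -0.2477  0.0635]
fader 0.45 [391.2, 212.7] 125 ((392.5, 214.0), (14.0, 9.0), 90.0) [ 0.5292 -0.2638  0.0635]
marker 0.71 [364.0, 175.7] 255 ((364.2500305175781, 177.75001525878906), (15.55634880065918, 19.091880798339844), 45.0) [ 0.6277 -0.2065  0.038 ]
marker 0.55 [326.8, 142.6] 239 ((323.0, 141.5), (17.0, 16.0), 90.0) [ 0.7146 -0.1154  0.038 ]
marker 0.53 [407.3, 156.9] 245 ((405.75006103515625, 156.75003051757812), 
[... 645 characters left out ...]

pin1 0.39 [160.2, 207.8] 58 ((158.0, 207.00003051757812), (9.838699340820312, 6.260990142822266), 26.56505012512207) [0.5408 0.2883 0.088 ]
pin2 0.53 [189.6, 212.3] 53 ((190.25001525878906, 211.25003051757812), (9.192388534545898, 5.656853675842285), 45.0) [0.5295 0.2183 0.088 ]
pin2 0.39 [160.2, 207.8] 58 ((158.0, 207.00003051757812), (9.838699340820312, 6.260990142822266), 26.56505012512207) [0.5408 0.2883 0.088 ]
pin3 0.53 [189.6, 212.3] 53 ((190.25001525878906, 211.25003051757812), (9.192388534545898, 5.656853675842285), 45.0) [0.5295 0.2183 0.088 ]
pin3 0.39 [160.2, 207.8] 58 ((158.0, 207.00003051757812), (9.838699340820312, 6.260990142822266), 26.56505012512207) [0.5408 0.2883 0.088 ]
```

```bash
python3 - <<'E'
import cv2
im=cv2.imread('pics/top1.png')
cv2.imwrite('pics/c1.png',cv2.resize(im[120:310,120:320],None,fx=4,fy=4,interpolation=cv2.INTER_CUBIC)[:600])
cv2.imwrite('pics/c2.png',cv2.resize(im[120:310,300:500],None,fx=4,fy=4,interpolation=cv2.INTER_CUBIC)[:700,:800][:600])
E
```

```text
(no output)
```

View pics/c1.png

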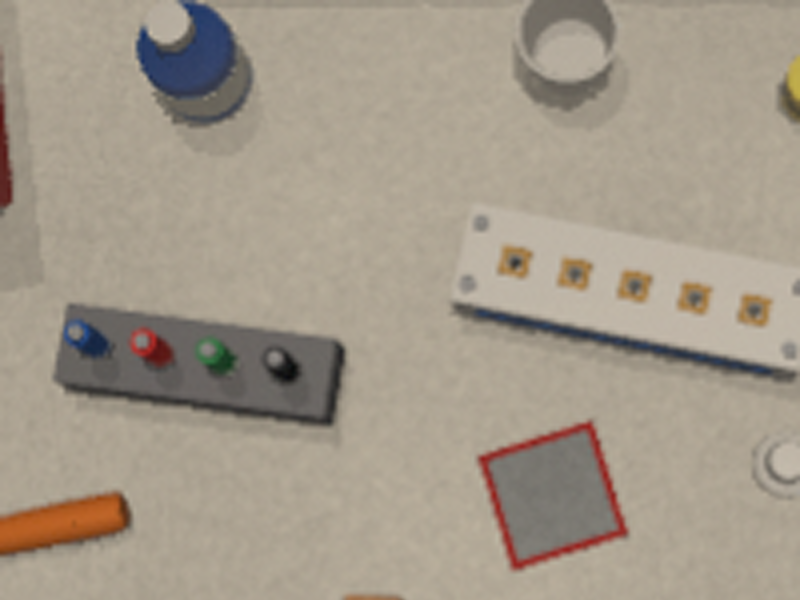

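View pics/c2.png

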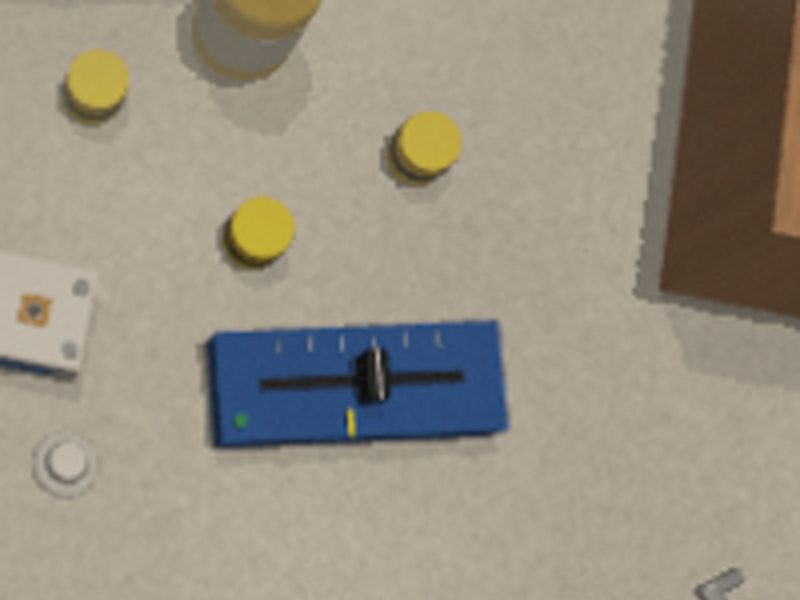

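```bash
cat >> h.py <<'E'
from scipy.spatial.transform import Rotation as Ro
def goal(pos,yaw):
    """print delta row: tool down, tool x at world yaw(deg), TCP at pos"""
    o=bot.get_obs(); R0=np.array(o['tcp_rot']); p0=np.array(o['position'])
    y=np.radians(yaw); x=np.array([np.cos(y),np.sin(y),0]); z=np.array([0,0,-1.]); G=np.c_[x,np.cross(z,x),z]
    d=R0.T@(np.array(pos)-p0); rv=Ro.from_matrix(R0.T@G).as_rotvec(degrees=True)
    print('delta m',np.round(d,4),'rot deg',np.round(rv,2)); return d,rv
E
python3 - <<'E'
from h import *
np.set_printoptions(precision=4,suppress=True)
p=bot.camera_params('wrist'); o=bot.get_obs(); R=np.array(o['tcp_rot'])
c=-p['R'].T@p['t']; print('cam in tool',R.T@(c-o['position'])); print('cam axes in tool (rows)\n',p['R']@R)
p=bot.camera_params('top')
o4=lambda x,y,ox,oy:[x/4+ox,y/4+oy]
a=plane(p,[o4(260,384,300,120),o4(462,376,300,120)],.035); print('slot',a,a.mean(0),np.degrees(np.arctan2(*(a[0]-a[1])[:2])),np.linalg.norm(a[0]-a[1]))
print('fader',plane(p,o4(374,372,300,120),.05),'mark',plane(p,o4(351,423,300,120),.035))
c=plane(p,[o4(*q,120,120) for q in [(515,262),(574,273),(634,286),(694,298),(754,310)]],.04); print('open',c)
print('pins',plane(p,[o4(*q,120,120) for q in [(72,328),(146,336),(208,346),(274,356)]],.088))
print('marker',plane(p,[o4(*q,300,120) for q in [(263,228)]],.038))
print('pad',plane(p,[o4(*q,120,120) for q in [(481,458),(591,423),(626,534),(515,568)]],.0))
goal([.5,-.26,.26],-88)
E
```

```text
cam in tool [ 0.0005 -0.0807 -0.1736]
cam axes in tool (rows)
 [[ 1.      0.     -0.0001]
 [-0.      0.9506 -0.3105]
 [ 0.0001  0.3105  0.9506]]
slot [[ 0.526  -0.2055  0.035 ]
 [ 0.5301 -0.3317  0.035 ]] [ 0.5281 -0.2686  0.035 ] -1.8554488402314102 0.12627569724607446
fader [[ 0.5306 -0.2729  0.05  ]] mark [[ 0.5012 -0.2609  0.035 ]]
open [[ 0.604   0.0819  0.04  ]
 [ 0.5968  0.0453  0.04  ]
 [ 0.5883  0.0081  0.04  ]
 [ 0.5804 -0.029   0.04  ]
 [ 0.5726 -0.0661  0.04  ]]
pins [[0.5552 0.3419 0.088 ]
 [0.55   0.2975 0.088 ]
 [0.5437 0.2604 0.088 ]
 [0.5375 0.2211 0.088 ]]
marker [[ 0.6243 -0.2107  0.038 ]]
pad [[0.4864 0.1055 0.    ]
 [0.5082 0.0358 0.    ]
 [0.4377 0.0141 0.    ]
 [0.4169 0.0838 0.    ]]
delta m [-0.6191  0.5632 -0.06  ] rot deg [ -0.01  -0.   152.46]
```

```bash
python3 - <<'E'
from h import *
goal([.528,-.27,.20],-88.1)
E
```

```text
delta m [-0.616   0.5928 -0.    ] rot deg [-1.0000e-02 -0.0000e+00  1.5256e+02]
```

>>> {"method": "send_rows", "body": {"deltas": [[-0.043, 0.042, 0, 0, 0, 10.5, -1], [-0.086, 0.083, 0, 0, 0, 21, -1], [-0.129, 0.124, 0, 0, 0, 31.5, -1], [-0.172, 0.166, 0, 0, 0, 42, -1], [-0.216, 0.207, 0, 0, 0, 52.5, -1], [-0.259, 0.249, 0, 0, 0, 63, -1], [-0.302, 0.29, 0, 0, 0, 73.5, -1], [-0.345, 0.332, 0, 0, 0, 84, -1], [-0.388, 0.373, 0, 0, 0, 94.5, -1], [-0.431, 0.415, 0, 0, 0, 105, -1], [-0.474, 0.456, 0, 0, 0, 115.5, -1], [-0.517, 0.498, 0, 0, 0, 126, -1], [-0.56, 0.539, 0, 0, 0, 136.5, -1], [-0.59, 0.57, 0, 0, 0, 146, -1], [-0.616, 0.593, 0, 0, 0, 152.5, -1], [-0.616, 0.593, 0, 0, 0, 152.5, -1], [-0.616, 0.593, 0, 0, 0, 152.5, -1]]}}

```text
time: 2.88
position: [0.5281, -0.2695, 0.2]
tcp_rot: [[0.036, -0.999, -0.0], [-0.999, -0.036, 0.001], [-0.001, 0.0, -1.0]]
ft_force: [0.6, 0.6, 0.2]
opening: 1.0
```

```bash
python3 - <<'E'
from h import *
snap('wrist','w1'); o=bot.get_obs(); print(o['time'],o['position'],o['ft_force'],o['joints'])
E
```

```text
2.925 [ 0.52813375 -0.26921299  0.20027904] [ 0.29598808  0.58400788 -0.47778865] [-5.29024842e-01  7.13849603e-02  1.25093228e+00  3.69551955e-04
  1.81913009e+00  1.00585956e+00]
```

View pics/w1.png

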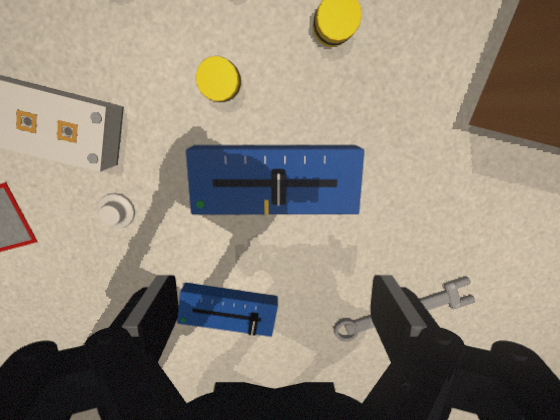

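```bash
python3 - <<'E'
import cv2
im=cv2.imread('pics/w1.png')
cv2.imwrite('pics/c3.png',cv2.resize(im[135:225,180:370],None,fx=4,fy=4,interpolation=cv2.INTER_CUBIC))
cv2.imwrite('pics/c4.png',cv2.resize(im[40:140,170:370],None,fx=4,fy=4,interpolation=cv2.INTER_CUBIC))
E
```

```text
(no output)
```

View pics/c3.png

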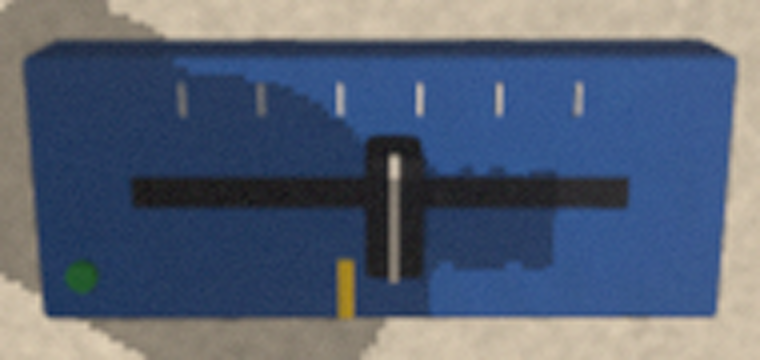

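```bash
python3 - <<'E'
from h import *
np.set_printoptions(precision=4,suppress=True)
p=bot.camera_params('wrist')
q=lambda l:[[x/4+180-.4,y/4+135-.4] for x,y in l]
s=plane(p,q([(131,193),(628,193)]),.035)
c=plane(p,q([(25,62),(737,62),(717,316),(45,316)]),.035)
print('slot',s,s.mean(0)); print('corners',c,c.mean(0),np.linalg.norm(np.roll(c,-1,0)-c,axis=1))
v=c[0]-c[1]+c[3]-c[2]; yaw=np.arctan2(v[1],v[0])-np.pi/2; print('yaw',np.degrees(yaw))
T=c.mean(0); R=np.array([[np.cos(yaw),-np.sin(yaw)],[np.sin(yaw),np.cos(yaw)]])
for n,l,z in [('mark',(346,288),.035),('fad',(394,155),.0635),('fad',(394,276),.0635),('slotL',(131,193),.035),('slotR',(628,193),.035)]:
    X=plane(p,q([l]),z)[0]; print(n,X,(X-T)[:2]@R)
E
```

```text
slot [[ 0.5259 -0.2046  0.035 ]
 [ 0.5305 -0.3328  0.035 ]] [ 0.5282 -0.2687  0.035 ]
corners [[ 0.5585 -0.1788  0.035 ]
 [ 0.5649 -0.3569  0.035 ]
 [ 0.498  -0.3595  0.035 ]
 [ 0.4915 -0.181   0.035 ]] [ 0.5282 -0.2691  0.035 ] [0.1782 0.067  0.1786 0.067 ]
yaw 2.0704081983964704
mark [ 0.5022 -0.2608  0.035 ] [-0.0257  0.0092]
fad [ 0.544  -0.2715  0.0635] [ 0.0157 -0.003 ]
fad [ 0.5145 -0.2726  0.0635] [-0.0139 -0.0031]
slotL [ 0.5259 -0.2046  0.035 ] [-0.      0.0645]
slotR [ 0.5305 -0.3328  0.035 ] [-0.     -0.0638]
```

>>> {"method": "send_rows", "body": {"deltas": [[0.003, 0, 0.06, 0, 0, 0, -1], [0.003, 0, 0.12, 0, 0, 0, -1], [0.003, 0, 0.157, 0, 0, 0, -1], [0.003, 0, 0.157, 0, 0, 0, -1], [0.003, 0, 0.157, 0, 0, 0, 1], [0.003, 0, 0.157, 0, 0, 0, 1], [0.003, 0, 0.157, 0, 0, 0, 1], [0.003, 0, 0.157, 0, 0, 0, 1], [0.003, 0, 0.157, 0, 0, 0, 1], [0.003, 0, 0.157, 0, 0, 0, 1]]}}

```text
time: 4.18
position: [0.5282, -0.2732, 0.0429]
tcp_rot: [[0.034, -0.999, -0.0], [-0.999, -0.034, 0.0], [-0.0, 0.0, -1.0]]
ft_force: [0.4, -0.2, -1.0]
opening: 0.001
```

```bash
python3 - <<'E'
from h import *
snap('wrist','w2'); snap('scene','s2');snap('top','t2'); o=bot.get_obs(); print(o['position'],o['opening'])
E
python3 -c "
import cv2
im=cv2.imread('pics/s2.png');cv2.imwrite('pics/c5.png',cv2.resize(im[110:230,180:340],None,fx=4,fy=4))"
```

```text
[ 0.52820735 -0.27309764  0.04286984] 0.002153710715602169
```

View pics/w2.png

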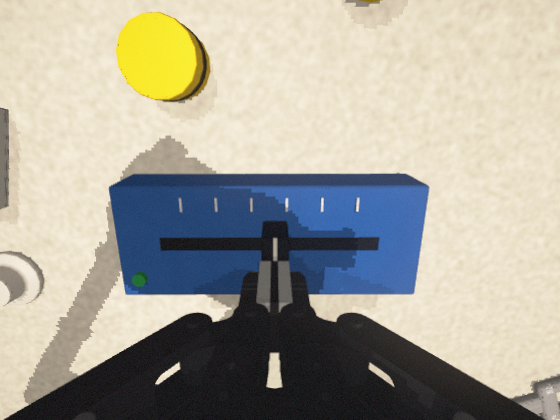

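View pics/c5.png

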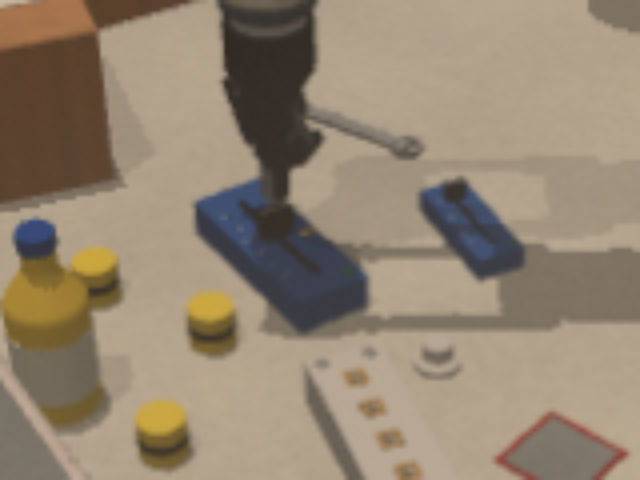

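```bash
python3 -c "
import cv2
im=cv2.imread('pics/w2.png');cv2.imwrite('pics/c6.png',cv2.resize(im[200:330,200:350],None,fx=4.5,fy=4.5,interpolation=cv2.INTER_CUBIC))"
```

```text
(no output)
```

View pics/c6.png

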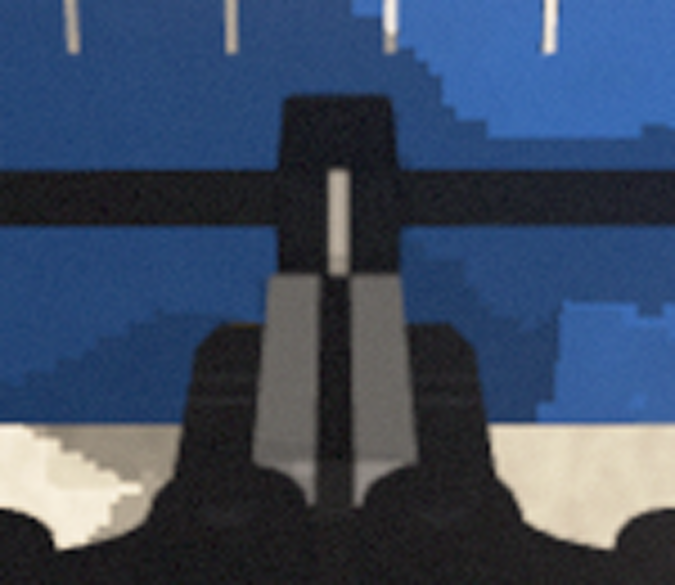

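```bash
python3 - <<'E'
from h import *
o=bot.get_obs()
for n,f in [('scene','s2'),('top','t2'),('wrist','w2')]:
    p=bot.camera_params(n); im=cv2.imread(f'pics/{f}.png')
    P=np.array(o['position']); 
    pts=proj(p,[P,P+[0,0,.02],P+[0,0,.04],P+[0,0,.0737]]); 
    F=proj(p,[[.5282+.015,-.272,.0635],[.5282-.015,-.272,.0635],[.5282,-.272,.035]])
    c=pts[0]; x0,y0=int(c[0])-50,int(c[1])-60
    cr=cv2.resize(im[y0:y0+100,x0:x0+100],None,fx=5,fy=5,interpolation=cv2.INTER_CUBIC)
    for q in pts: cv2.circle(cr,tuple(int(v) for v in ((q-[x0,y0])*5+2)),4,(0,0,255),1)
    for q in F: cv2.circle(cr,tuple(int(v) for v in ((q-[x0,y0])*5+2)),4,(0,255,0),1)
    cv2.imwrite(f'pics/d_{n}.png',cr)
a=[cv2.imread(f'pics/d_{n}.png') for n in ('scene','wrist')]
cv2.imwrite('pics/d.png',cv2.resize(np.hstack(a),(800,400)))
E
```

```text
(no output)
```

View pics/d.png

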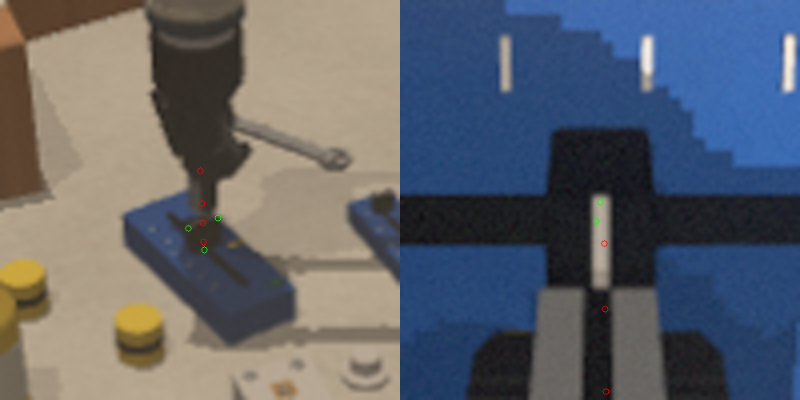

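View pics/d_top.png

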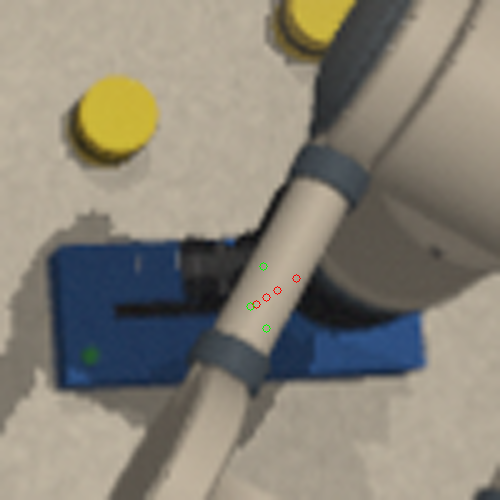

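>>> {"method": "send_rows", "body": {"deltas": [[0.003, 0, 0, 0, 0, 0, 1], [0.006, 0, 0, 0, 0, 0, 1], [0.01, 0, 0, 0, 0, 0, 1], [0.01, 0, 0, 0, 0, 0, 1]]}}

```text
time: 4.82
position: [0.5285, -0.2835, 0.0429]
tcp_rot: [[0.034, -0.999, -0.0], [-0.999, -0.034, -0.0], [0.0, 0.0, -1.0]]
ft_force: [0.5, 0.1, -0.0]
opening: -0.002
```

```bash
python3 - <<'E'
from h import *
snap('wrist','w3'); o=bot.get_obs(); print(o['time'],o['position'],o['opening'],o['ft_force'])
im=cv2.imread('pics/w3.png');cv2.imwrite('pics/c7.png',cv2.resize(im[160:330,100:430],None,fx=2.4,fy=2.4,interpolation=cv2.INTER_CUBIC))
E
```

```text
4.875 [ 0.52853485 -0.2832941   0.04289472] -0.0002547680997112465 [ 0.37358998 -0.61983062  0.34844036]
```

View pics/c7.png

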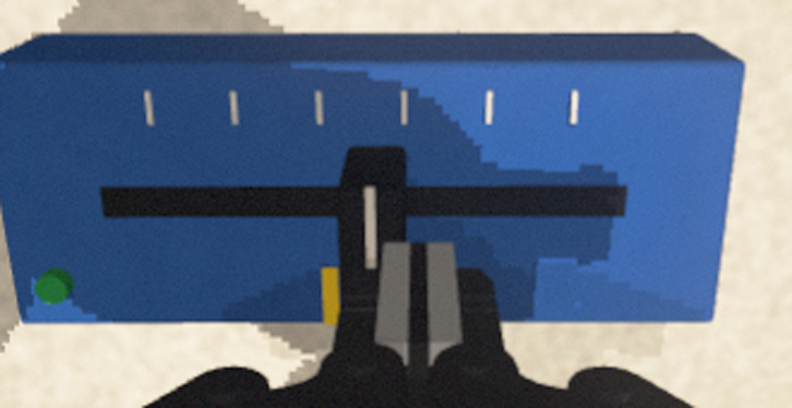

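>>> {"method": "send_rows", "body": {"deltas": [[0.01, 0, -0.04, 0, 0, 0, 1], [0.05, 0, -0.08, 0, 0, 0, 1], [0.05, 0, -0.08, 0, 0, 0, 1], [0.05, 0, -0.08, 0, 0, 0, 1]]}}

```text
time: 5.38
position: [0.5301, -0.3327, 0.1222]
tcp_rot: [[0.034, -0.999, -0.001], [-0.999, -0.034, 0.001], [-0.001, 0.001, -1.0]]
ft_force: [-0.0, 0.3, -0.8]
opening: 0.002
```

```bash
python3 - <<'E'
from h import *
np.set_printoptions(precision=4,suppress=True)
o=bot.get_obs(); print(o['time'],o['position'],o['opening'])
P=np.array(o['position'])
A=[]
for n in ['scene','wrist']:
    p,im=snap(n,'e_'+n); im=im[:,:,::-1]
    pts=proj(p,[P+[0,0,z] for z in (0,.01,.02,.03,.04,.05)]); print(n,pts)
    c=pts[1]; x0,y0=int(c[0])-40,int(c[1])-50
    cr=cv2.resize(im[y0:y0+80,x0:x0+80],None,fx=5,fy=5,interpolation=cv2.INTER_CUBIC)
    for q in pts: cv2.circle(cr,tuple(int(v) for v in ((q-[x0,y0])*5+2)),3,(0,0,255),1)
    A.append(cr)
cv2.imwrite('pics/e.png',np.hstack(A))
E
```

```text
5.375 [ 0.5301 -0.3327  0.1222] 0.0019414610672977008
scene [[238.692  140.0709]
 [238.5506 137.6011]
 [238.4083 135.1109]
 [238.2651 132.6002]
 [238.121  130.0687]
 [237.976  127.5163]]
wrist [[276.7699 249.7647]
 [276.8842 257.6127]
 [277.0114 266.341 ]
 [277.1537 276.1071]
 [277.314  287.1082]
 [277.4961 299.5949]]
```

View pics/e.png

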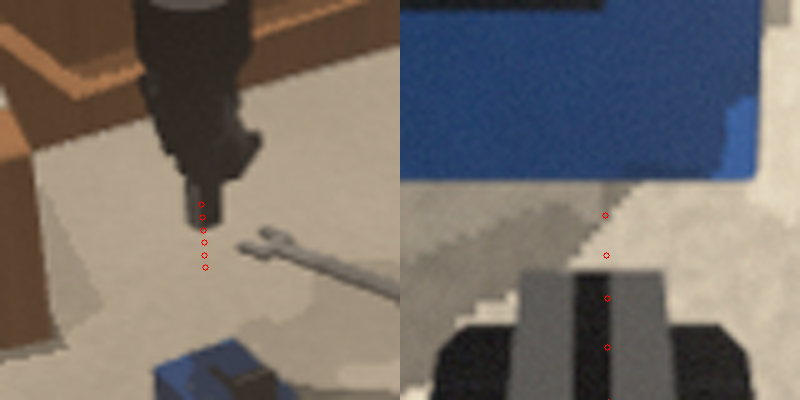

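>>> {"method": "send_rows", "body": {"deltas": [[0.012, 0, 0.05, 0, 0, 0, 1], [0.012, 0, 0.09, 0, 0, 0, 1], [0.012, 0, 0.1, 0, 0, 0, 1], [0.012, 0, 0.104, 0, 0, 0, 1], [0.012, 0, 0.107, 0, 0, 0, 1], [0.012, 0, 0.11, 0, 0, 0, 1], [0.012, 0, 0.11, 0, 0, 0, 1]]}}

```text
time: 6.35
position: [0.531, -0.3453, 0.0137]
tcp_rot: [[0.034, -0.999, 0.001], [-0.999, -0.034, -0.001], [0.001, -0.001, -1.0]]
ft_force: [-0.7, -1.0, -0.1]
opening: -0.003
```

>>> {"method": "send_rows", "body": {"deltas": [[0, 0, 0.002, 0, 0, 0, 1], [0, 0, 0.004, 0, 0, 0, 1], [0, 0, 0.005, 0, 0, 0, 1], [0, 0, 0.006, 0, 0, 0, 1], [0, 0, 0.006, 0, 0, 0, 1]]}}

```text
time: 6.98
position: [0.5306, -0.345, 0.0068]
tcp_rot: [[0.034, -0.999, -0.0], [-0.999, -0.034, 0.0], [-0.0, 0.0, -1.0]]
ft_force: [1.3, -0.4, -0.4]
opening: -0.007
```

>>> {"method": "send_rows", "body": {"deltas": [[0, 0, 0.001, 0, 0, 0, 1], [0, 0, 0.002, 0, 0, 0, 1], [0, 0, 0.003, 0, 0, 0, 1], [0, 0, 0.003, 0, 0, 0, 1]]}}

```text
time: 7.48
position: [0.5307, -0.3451, 0.0039]
tcp_rot: [[0.034, -0.999, -0.0], [-0.999, -0.034, 0.0], [-0.0, 0.0, -1.0]]
ft_force: [-0.4, -0.4, -0.5]
opening: 0.003
```

>>> {"method": "send_rows", "body": {"deltas": [[0, 0, 0.001, 0, 0, 0, 1], [0, 0, 0.002, 0, 0, 0, 1], [0, 0, 0.003, 0, 0, 0, 1], [0, 0, 0.003, 0, 0, 0, 1]]}}

```text
time: 7.98
position: [0.5309, -0.3452, 0.0038]
tcp_rot: [[0.034, -0.999, 0.001], [-0.999, -0.034, -0.001], [0.001, -0.001, -1.0]]
ft_force: [-5.2, 4.3, 12.3]
opening: -0.0
```

```bash
python3 - <<'E'
from h import *
o=bot.get_obs(); print(o['time'],o['position'],o['ft_force'],o['effort'])
for n in ['scene','wrist']: snap(n,'f_'+n)
a=cv2.imread('pics/f_scene.png')[90:190,180:330]; b=cv2.imread('pics/f_wrist.png')[180:330,190:390]
cv2.imwrite('pics/f.png',np.hstack([cv2.resize(a,(450,300),interpolation=2),cv2.resize(b,(350,300),interpolation=2)]))
E
```

```text
7.975 [ 0.53085211 -0.34518476  0.00377877] [-5.22927162  4.29752282 12.26581536] [-8.86180904e-02 -4.37463534e+01 -3.71905088e+01  6.96827844e-02
 -2.24682614e+00  6.82591799e-04]
```

View pics/f.png

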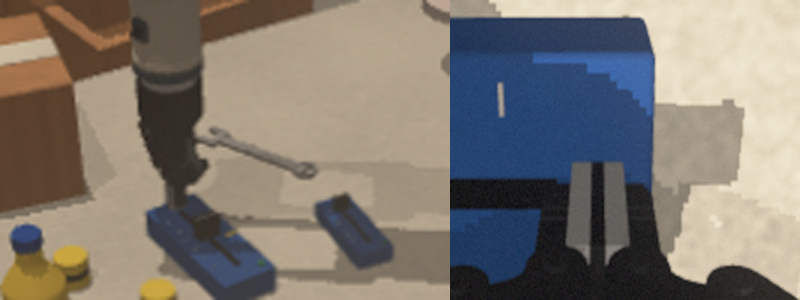

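>>> {"method": "send_rows", "body": {"deltas": [[0, 0, -0.04, 0, 0, 0, 1], [0, 0, -0.06, 0, 0, 0, -1], [-0.04, 0, -0.06, 0, 0, 0, -1], [-0.0733, 0, -0.06, 0, 0, 0, -1], [-0.0733, 0, -0.06, 0, 0, 0, -1], [-0.0733, 0, -0.03, 0, 0, 0, -1], [-0.0733, 0, -0.01, 0, 0, 0, -1], [-0.0733, 0, -0.01, 0, 0, 0, -1], [-0.0733, 0, -0.01, 0, 0, 0, 1], [-0.0733, 0, -0.01, 0, 0, 0, 1], [-0.0733, 0, -0.01, 0, 0, 0, 1], [-0.0733, 0, -0.01, 0, 0, 0, 1], [-0.0733, 0, -0.01, 0, 0, 0, 1], [-0.0733, 0, -0.01, 0, 0, 0, 1]]}}

```text
time: 9.82
position: [0.5285, -0.2721, 0.0117]
tcp_rot: [[0.034, -0.999, 0.001], [-0.999, -0.034, -0.001], [0.001, -0.001, -1.0]]
ft_force: [-1.0, -0.9, 5.0]
opening: 0.146
```

>>> {"method": "send_rows", "body": {"deltas": [[0.006, 0, 0, 0, 0, 0, 1], [0.014, 0, 0, 0, 0, 0, 1], [0.022, 0, 0, 0, 0, 0, 1], [0.03, 0, 0, 0, 0, 0, 1], [0.038, 0, 0, 0, 0, 0, 1], [0.043, 0, 0, 0, 0, 0, 1], [0.046, 0, 0, 0, 0, 0, 1], [0.048, 0, 0, 0, 0, 0, 1], [0.049, 0, 0, 0, 0, 0, 1], [0.049, 0, 0, 0, 0, 0, 1]]}}

```text
time: 11.08
position: [0.5302, -0.3201, 0.0117]
tcp_rot: [[0.035, -0.999, 0.001], [-0.999, -0.035, 0.001], [-0.001, -0.001, -1.0]]
ft_force: [-0.9, 2.1, 6.5]
opening: 0.146
```

>>> {"method": "send_rows", "body": {"deltas": [[0.001, 0, 0, 0, 0, 0, 1], [0.002, 0, 0, 0, 0, 0, 1], [0.002, 0, 0, 0, 0, 0, 1]]}}

```text
time: 11.45
position: [0.5302, -0.3201, 0.0117]
tcp_rot: [[0.036, -0.999, -0.0], [-0.999, -0.036, 0.005], [-0.005, 0.0, -1.0]]
ft_force: [-2.8, 9.0, 8.8]
opening: 0.149
```

>>> {"method": "send_rows", "body": {"deltas": [[-0.003, 0, 0, 0, 0, 0, 1], [-0.003, 0, 0, 0, 0, 0, 1], [-0.003, 0, 0, 0, 0, 0, -1], [-0.003, 0, 0, 0, 0, 0, -1], [-0.003, 0, 0, 0, 0, 0, -1], [-0.003, 0, 0, 0, 0, 0, -1], [-0.003, 0, -0.05, 0, 0, 0, -1], [-0.003, 0, -0.11, 0, 0, 0, -1], [-0.003, 0, -0.15, 0, 0, 0, -1], [-0.003, 0, -0.15, 0, 0, 0, -1]]}}

```text
time: 12.7
position: [0.5315, -0.3209, 0.1666]
tcp_rot: [[0.034, -0.999, 0.007], [-0.999, -0.034, -0.005], [0.005, -0.007, -1.0]]
ft_force: [-0.0, 0.2, -0.8]
opening: 1.0
```

```bash
python3 - <<'E'
from h import *
snap('wrist','w5'); 
im=cv2.imread('pics/w5.png'); cv2.imwrite('pics/c8.png',im[100:330,80:400])
goal([.545,.28,.18],-8.3)
E
```

```text
delta m [-0.5995 -0.0349 -0.0181] rot deg [-6.000e-02 -2.500e-01 -7.974e+01]
```

View pics/c8.png

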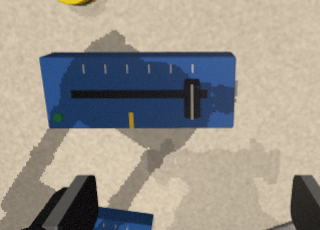

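>>> {"method": "send_rows", "body": {"deltas": [[-0.06, -0.004, -0.018, 0, 0, -9, -1], [-0.12, -0.008, -0.018, 0, 0, -18, -1], [-0.18, -0.012, -0.018, 0, 0, -27, -1], [-0.24, -0.016, -0.018, 0, 0, -36, -1], [-0.3, -0.02, -0.018, 0, 0, -45, -1], [-0.36, -0.024, -0.018, 0, 0, -54, -1], [-0.42, -0.028, -0.018, 0, 0, -63, -1], [-0.48, -0.031, -0.018, 0, 0, -72, -1], [-0.54, -0.034, -0.018, 0, 0, -79.7, -1], [-0.6, -0.035, -0.018, 0, 0, -79.7, -1], [-0.6, -0.035, -0.018, 0, 0, -79.7, -1], [-0.6, -0.035, -0.018, 0, 0, -79.7, -1]]}}

```text
time: 14.25
position: [0.5437, 0.2808, 0.1768]
tcp_rot: [[0.99, -0.144, -0.003], [-0.144, -0.99, -0.002], [-0.003, 0.002, -1.0]]
ft_force: [-0.4, -0.3, -0.4]
opening: 0.998
```

```bash
python3 - <<'E'
from h import *
snap('wrist','w6'); o=bot.get_obs(); print(o['position'])
E
```

```text
[0.54408278 0.28014853 0.17751754]
```

View pics/w6.png

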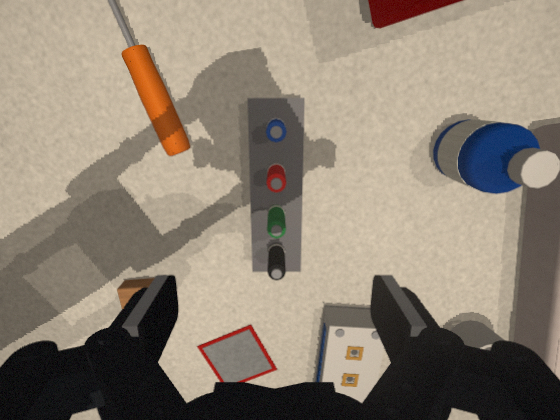

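```bash
python3 - <<'E'
import cv2
im=cv2.imread('pics/w6.png')
a=cv2.resize(im[90:280,235:320],None,fx=4,fy=4,interpolation=2)
import numpy as np
cv2.imwrite('pics/c9.png',np.hstack([a[:400],a[360:760]]))
E
```

```text
(no output)
```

View pics/c9.png

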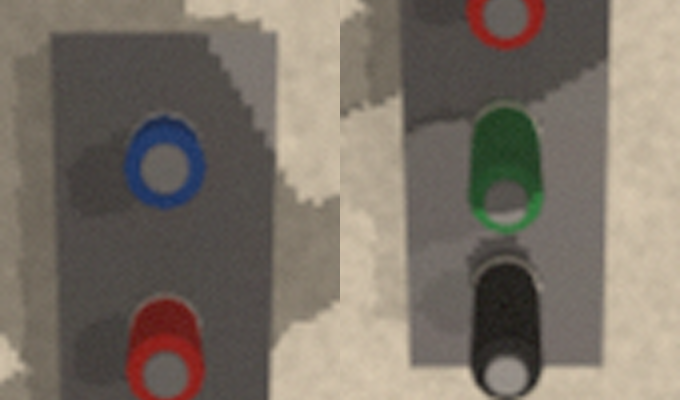

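```bash
python3 - <<'E'
from h import *
np.set_printoptions(precision=4,suppress=True)
p=bot.camera_params('wrist')
q=[[x/4+235-.4,y/4+90-.4] for x,y in [(165,168),(165,374),(165,558),(167,736)]]
A=plane(p,q,.088); print(A,np.linalg.norm(np.diff(A,axis=0),axis=1))
v=A[0]-A[3]; print(np.degrees(np.arctan2(v[1],v[0])))
c=plane(p,[[x/4+235-.4,y/4+90-.4] for x,y in [(50,33),(278,33),(263,726),(70,726)]],.04); print(c,c.mean(0))
E
```

```text
[[0.5532 0.3386 0.088 ]
 [0.5474 0.2987 0.088 ]
 [0.5417 0.2597 0.088 ]
 [0.5361 0.2182 0.088 ]] [0.0403 0.0395 0.0418]
81.92979177800923
[[0.532  0.3668 0.04  ]
 [0.5814 0.3596 0.04  ]
 [0.5576 0.1916 0.04  ]
 [0.5082 0.1989 0.04  ]] [0.5448 0.2792 0.04  ]
```

```bash
python3 - <<'E'
from h import *
goal([.585,.0,.18],-12)
E
```

```text
delta m [ 0.0813  0.2712 -0.0022] rot deg [0.1  0.1  3.62]
```

>>> {"method": "send_rows", "body": {"deltas": [[0.016, 0.054, 0, 0, 0, 3.6, -1], [0.033, 0.108, 0, 0, 0, 3.6, -1], [0.049, 0.163, 0, 0, 0, 3.6, -1], [0.065, 0.217, 0, 0, 0, 3.6, -1], [0.081, 0.271, 0, 0, 0, 3.6, -1], [0.081, 0.271, 0, 0, 0, 3.6, -1], [0.081, 0.271, 0, 0, 0, 3.6, -1]]}}

```text
time: 15.18
position: [0.5848, 0.0003, 0.1789]
tcp_rot: [[0.978, -0.209, -0.0], [-0.209, -0.978, 0.0], [-0.0, -0.0, -1.0]]
ft_force: [-0.4, 0.4, 0.3]
opening: 1.001
```

```bash
python3 - <<'E'
from h import *
o=bot.get_obs(); print(o['position'])
snap('wrist','w7'); 
im=cv2.imread('pics/w7.png'); a=cv2.resize(im[70:290,210:350],None,fx=4,fy=4,interpolation=2)
print(a.shape)
cv2.imwrite('pics/c10.png',np.hstack([a[:440,:400],a[440:,:400]]))
E
```

```text
[5.84784605e-01 2.73650387e-04 1.78857471e-01]
(880, 560, 3)
```

View pics/w7.png

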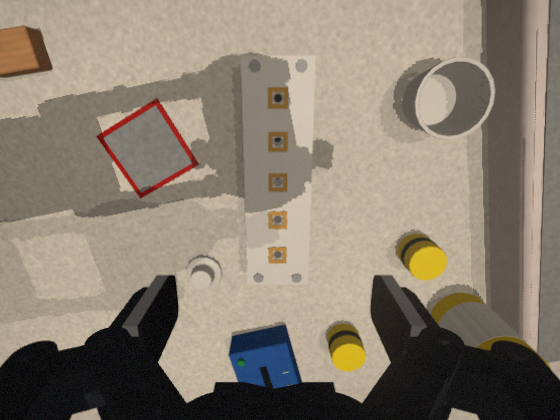

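View pics/c10.png

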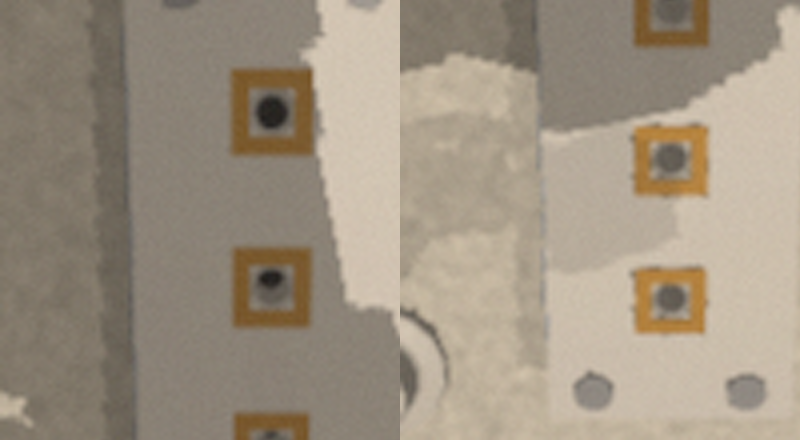

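```bash
python3 - <<'E'
from h import *
np.set_printoptions(precision=4,suppress=True)
p=bot.camera_params('wrist')
q=[[x/4+210-.4,y/4+70-.4] for x,y in [(272,112),(272,287),(271,450),(271,599),(271,739)]]
A=plane(p,q,.04); print(A,np.linalg.norm(np.diff(A,axis=0),axis=1))
v=A[0]-A[4]; print(np.degrees(np.arctan2(v[1],v[0])),A.mean(0))
u=v[:2]/np.linalg.norm(v[:2]); print([A.mean(0)[:2]+u*k*.038 for k in (2,1,0,-1,-2)])
goal([.5364,.2198,.15],-8.05)
E
```

```text
[[ 0.6046  0.0834  0.04  ]
 [ 0.5969  0.0463  0.04  ]
 [ 0.5889  0.009   0.04  ]
 [ 0.5812 -0.0278  0.04  ]
 [ 0.5735 -0.0649  0.04  ]] [0.0379 0.0382 0.0376 0.0379]
78.11720394074355 [0.589  0.0092 0.04  ]
[array([0.6047, 0.0836]), array([0.5968, 0.0464]), array([0.589 , 0.0092]), array([ 0.5812, -0.028 ]), array([ 0.5734, -0.0652])]
delta m [-0.0928 -0.2038  0.0291] rot deg [-0.03  0.01 -3.93]
```

>>> {"method": "send_rows", "body": {"deltas": [[-0.0232, -0.051, 0.01, 0, 0, -3.9, -1], [-0.0464, -0.102, 0.02, 0, 0, -3.9, -1], [-0.0696, -0.153, 0.025, 0, 0, -3.9, -1], [-0.0928, -0.2038, 0.03, 0, 0, -3.9, -1], [-0.0928, -0.2038, 0.05, 0, 0, -3.9, -1], [-0.0928, -0.2038, 0.1, 0, 0, -3.9, -1], [-0.0928, -0.2038, 0.14, 0, 0, -3.9, -1], [-0.0928, -0.2038, 0.16, 0, 0, -3.9, -1], [-0.0928, -0.2038, 0.16, 0, 0, -3.9, -1], [-0.0928, -0.2038, 0.16, 0, 0, -3.9, 1], [-0.0928, -0.2038, 0.16, 0, 0, -3.9, 1], [-0.0928, -0.2038, 0.16, 0, 0, -3.9, 1], [-0.0928, -0.2038, 0.16, 0, 0, -3.9, 1], [-0.0928, -0.2038, 0.16, 0, 0, -3.9, 1], [-0.0928, -0.2038, 0.16, 0, 0, -3.9, 1]]}}

```text
time: 17.1
position: [0.537, 0.2199, 0.0198]
tcp_rot: [[0.99, -0.14, 0.001], [-0.14, -0.99, 0.0], [0.001, -0.001, -1.0]]
ft_force: [0.0, -1.5, 4.7]
opening: 0.171
```

```bash
python3 - <<'E'
from h import *
goal([.6047,.0836,.11],-11.9)
E
```

```text
delta m [ 0.0862  0.1254 -0.0901] rot deg [-0.03 -0.07  3.86]
```

>>> {"method": "send_rows", "body": {"deltas": [[0, 0, -0.02, 0, 0, 0, 1], [0, 0, -0.06, 0, 0, 0, 1], [0.01, 0.015, -0.09, 0, 0, 3.8, 1], [0.04, 0.06, -0.09, 0, 0, 3.8, 1], [0.07, 0.1, -0.09, 0, 0, 3.8, 1], [0.086, 0.1255, -0.09, 0, 0, 3.8, 1], [0.086, 0.1255, -0.09, 0, 0, 3.8, 1], [0.086, 0.1255, -0.09, 0, 0, 3.8, 1]]}}

```text
time: 18.1
position: [0.6039, 0.084, 0.1093]
tcp_rot: [[0.979, -0.205, -0.0], [-0.205, -0.979, 0.001], [-0.0, -0.0, -1.0]]
ft_force: [-0.5, 0.6, -1.0]
opening: 0.168
```

```bash
python3 - <<'E'
from h import *
o=bot.get_obs(); print(o['position'],o['opening'],o['ft_force'])
goal([.6047,.0836,.045],-11.9)
snap('wrist','w8'); snap('scene','s8')
a=cv2.imread('pics/s8.png')[130:290,200:400]; b=cv2.imread('pics/w8.png')
cv2.imwrite('pics/c11.png',np.hstack([cv2.resize(a,(400,320),interpolation=2),cv2.resize(b,(400,320))]))
E
```

```text
[0.60386051 0.08404603 0.10932318] 0.16836875482427138 [-0.5014795   0.56313814 -1.04160648]
delta m [0.0009 0.0003 0.0643] rot deg [-0.03  0.02  0.06]
```

View pics/c11.png

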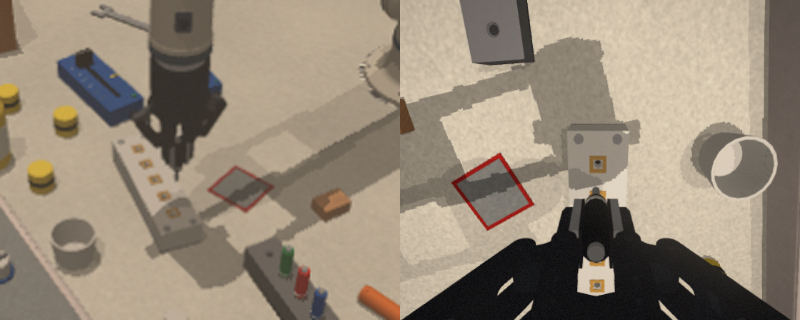

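>>> {"method": "send_rows", "body": {"deltas": [[0.0009, 0.0003, 0.03, 0, 0, 0, 1], [0.0009, 0.0003, 0.055, 0, 0, 0, 1], [0.0009, 0.0003, 0.064, 0, 0, 0, 1], [0.0009, 0.0003, 0.067, 0, 0, 0, 1], [0.0009, 0.0003, 0.07, 0, 0, 0, 1], [0.0009, 0.0003, 0.073, 0, 0, 0, 1], [0.0009, 0.0003, 0.076, 0, 0, 0, 1], [0.0009, 0.0003, 0.079, 0, 0, 0, 1], [0.0009, 0.0003, 0.081, 0, 0, 0, 1], [0.0009, 0.0003, 0.081, 0, 0, 0, 1]]}}

```text
time: 19.45
position: [0.6057, 0.083, 0.0312]
tcp_rot: [[0.979, -0.205, 0.003], [-0.205, -0.979, 0.0], [0.003, -0.001, -1.0]]
ft_force: [-5.4, -1.3, 13.6]
opening: 0.167
```

>>> {"method": "send_rows", "body": {"deltas": [[0, 0, -0.02, 0, 0, 0, 1], [0, 0, -0.035, 0, 0, 0, 1], [0, 0.02, -0.035, 0, 0, 0, 1], [0, 0.038, -0.035, 0, 0, 0, 1], [0, 0.038, -0.035, 0, 0, 0, 1], [0, 0.038, -0.035, 0, 0, 0, 1]]}}

```text
time: 20.2
position: [0.5968, 0.0455, 0.0623]
tcp_rot: [[0.979, -0.206, -0.001], [-0.206, -0.979, 0.0], [-0.001, -0.0, -1.0]]
ft_force: [-0.8, 0.2, -0.7]
opening: 0.17
```

```bash
python3 - <<'E'
from h import *
o=bot.get_obs(); print(o['position'],o['opening'],o['ft_force'])
goal([.5968,.0464,.045],-11.9)
p,im=snap('wrist','w9')
P=np.array(o['position']); q=proj(p,[P+[0,0,.0202-.024],P+[0,0,.0202],[.5968,.0464,.04]]); print(q)
b=cv2.imread('pics/w9.png')[160:360,180:380]
b=cv2.resize(b,None,fx=3,fy=3,interpolation=2)
for k in q: cv2.circle(b,tuple(int(v) for v in (k-[180,160])*3+1),4,(255,0,255),1)
cv2.imwrite('pics/c12.png',b)
E
```

```text
[0.59680361 0.04551339 0.06234639] 0.16995918554705586 [-0.79371234  0.22328336 -0.65314717]
delta m [-0.0002 -0.0009  0.0173] rot deg [-0.01  0.06  0.01]
[[275.52781948 249.16291993]
 [275.69928404 268.75773617]
 [275.12635515 235.64377725]]
```

View pics/c12.png

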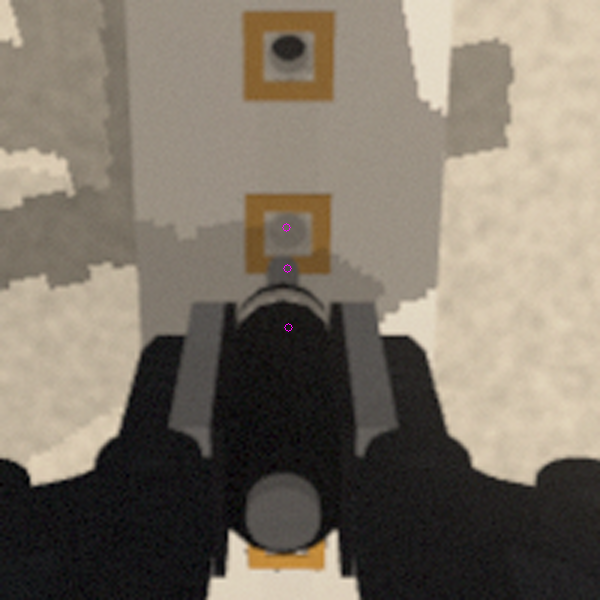

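```bash
python3 - <<'E'
from h import *
p=bot.camera_params('wrist'); o=bot.get_obs(); P=np.array(o['position'])
f=lambda x,y:[180+x/3-.33,160+y/3-.33]
print(plane(p,[f(288.5,233),f(288.5,56)],.04)); 
print('tip',plane(p,[f(285,262)],P[2]+.0202-.024), 'button',plane(p,[f(284,510)],P[2]+.0202+.048),P)
E
```

```text
[[0.59711612 0.04544955 0.04      ]
 [0.60483033 0.08251166 0.04      ]]
tip [[0.59671556 0.04725392 0.05866274]] button [[0.59619489 0.04587536 0.13066274]] [0.59691753 0.04584462 0.06246274]
```

>>> {"method": "send_rows", "body": {"deltas": [[0.0003, 0, 0.012, 0, 0, 0, 1], [0.0003, 0, 0.018, 0, 0, 0, 1], [0.0003, 0, 0.022, 0, 0, 0, 1], [0.0003, 0, 0.026, 0, 0, 0, 1], [0.0003, 0, 0.03, 0, 0, 0, 1], [0.0003, 0, 0.033, 0, 0, 0, 1], [0.0003, 0, 0.036, 0, 0, 0, 1], [0.0003, 0, 0.036, 0, 0, 0, 1]]}}

```text
time: 21.25
position: [0.5973, 0.0457, 0.0266]
tcp_rot: [[0.979, -0.205, -0.0], [-0.205, -0.979, -0.0], [-0.0, 0.0, -1.0]]
ft_force: [1.1, -1.2, -0.9]
opening: 0.171
```

>>> {"method": "send_rows", "body": {"deltas": [[0, 0, 0.003, 0, 0, 0, 1], [0, 0, 0.006, 0, 0, 0, 1], [0, 0, 0.008, 0, 0, 0, 1], [0, 0, 0.0095, 0, 0, 0, 1], [0, 0, 0.0095, 0, 0, 0, 1]]}}

```text
time: 21.88
position: [0.5976, 0.0457, 0.0198]
tcp_rot: [[0.979, -0.205, 0.001], [-0.205, -0.979, -0.0], [0.001, -0.0, -1.0]]
ft_force: [-4.9, -1.3, 10.8]
opening: 0.172
```

>>> {"method": "send_rows", "body": {"deltas": [[0, 0, -0.0015, 0, 0, 0, 1], [0, 0, -0.0015, 0, 0, 0, -1], [0, 0, -0.0015, 0, 0, 0, -1], [0, 0, -0.0015, 0, 0, 0, -1], [0, 0, -0.0015, 0, 0, 0, -1], [0, 0, -0.04, 0, 0, 0, -1], [0, 0, -0.1, 0, 0, 0, -1], [0, 0, -0.1, 0, 0, 0, -1]]}}

```text
time: 22.88
position: [0.6006, 0.0459, 0.1247]
tcp_rot: [[0.979, -0.205, 0.012], [-0.205, -0.979, 0.0], [0.011, -0.003, -1.0]]
ft_force: [-0.5, -0.1, -0.1]
opening: 1.003
```

```bash
python3 - <<'E'
from h import *
o=bot.get_obs(); print(o['position'],o['opening'],o['ft_force'])
goal([.542,.2594,.11],-8.05)
snap('wrist','w10')
cv2.imwrite('pics/c13.png',cv2.imread('pics/w10.png')[100:400,150:420])
E
```

```text
[0.60059653 0.04588008 0.12467306] 1.0029388091411615 [-0.47431834 -0.10631202 -0.14544674]
delta m [-0.1013 -0.1969  0.0141] rot deg [-0.13 -0.65 -3.79]
```

View pics/c13.png

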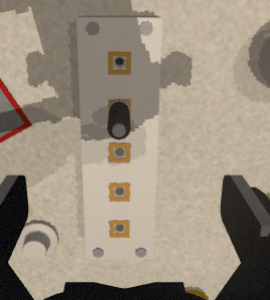

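>>> {"method": "send_rows", "body": {"deltas": [[-0.024, -0.049, 0, 0, 0, -3.8, -1], [-0.048, -0.098, 0, 0, 0, -3.8, -1], [-0.072, -0.147, 0, 0, 0, -3.8, -1], [-0.0985, -0.1977, 0, 0, 0, -3.8, -1], [-0.0985, -0.1977, 0, 0, 0, -3.8, -1], [-0.0985, -0.1977, 0, 0, 0, -3.8, -1], [-0.0985, -0.1977, 0, 0, 0, -3.8, -1]]}}

```text
time: 23.8
position: [0.5419, 0.258, 0.1169]
tcp_rot: [[0.99, -0.142, -0.001], [-0.142, -0.99, -0.001], [-0.001, 0.001, -1.0]]
ft_force: [0.1, -0.4, -0.3]
opening: 1.005
```

```bash
python3 - <<'E'
from h import *
o=bot.get_obs(); print(o['position'],o['opening'],o['ft_force'])
goal([.542,.2594,.019],-8.05)
E
```

```text
[0.5419324  0.25800524 0.11686292] 1.0051658020326715 [ 0.1478658  -0.38047861 -0.26126162]
delta m [-0.0001 -0.0015  0.0979] rot deg [ 0.05  0.04 -0.09]
```

>>> {"method": "send_rows", "body": {"deltas": [[0, -0.0015, 0.04, 0, 0, 0, -1], [0, -0.0015, 0.08, 0, 0, 0, -1], [0, -0.0015, 0.098, 0, 0, 0, -1], [0, -0.0015, 0.098, 0, 0, 0, -1], [0, -0.0015, 0.098, 0, 0, 0, 1], [0, -0.0015, 0.098, 0, 0, 0, 1], [0, -0.0015, 0.098, 0, 0, 0, 1], [0, -0.0015, 0.098, 0, 0, 0, 1], [0, -0.0015, 0.098, 0, 0, 0, 1], [0, -0.0015, 0.098, 0, 0, 0, 1]]}}

```text
time: 25.05
position: [0.5421, 0.2612, 0.0203]
tcp_rot: [[0.99, -0.14, 0.001], [-0.14, -0.99, 0.0], [0.001, -0.001, -1.0]]
ft_force: [-1.1, -0.4, 5.5]
opening: 0.168
```

```bash
python3 - <<'E'
from h import *
goal([.5892,.0086,.11],-11.9)
E
```

```text
delta m [ 0.082   0.2435 -0.0898] rot deg [-0.04 -0.05  3.86]
```

>>> {"method": "send_rows", "body": {"deltas": [[0, 0, -0.02, 0, 0, 0, 1], [0, 0, -0.06, 0, 0, 0, 1], [0.015, 0.045, -0.09, 0, 0, 3.8, 1], [0.032, 0.095, -0.09, 0, 0, 3.8, 1], [0.05, 0.15, -0.09, 0, 0, 3.8, 1], [0.067, 0.2, -0.08, 0, 0, 3.8, 1], [0.082, 0.243, -0.055, 0, 0, 3.8, 1], [0.082, 0.243, -0.045, 0, 0, 3.8, 1], [0.082, 0.243, -0.045, 0, 0, 3.8, 1], [0.082, 0.243, -0.045, 0, 0, 3.8, 1]]}}

```text
time: 26.3
position: [0.5894, 0.01, 0.0657]
tcp_rot: [[0.979, -0.204, 0.001], [-0.204, -0.979, 0.0], [0.001, -0.001, -1.0]]
ft_force: [-0.5, 0.0, -1.2]
opening: 0.168
```

```bash
cat >> h.py <<'E'
def look(name,tgt,sh):
    o=bot.get_obs(); p,im=snap('wrist',name); P=np.array(o['position']); print(o['time'],np.round(P,4),round(o['opening'],3),np.round(o['ft_force'],1))
    q=proj(p,[P+[0,0,sh-.024],[tgt[0],tgt[1],.04]])
    b=cv2.resize(im[160:360,180:380,::-1],None,fx=3,fy=3,interpolation=2)
    for k in q: cv2.circle(b,tuple(int(v) for v in (k-[180,160])*3+1),4,(255,0,255),1)
    cv2.imwrite(f'pics/{name}c.png',b)
    goal([tgt[0],tgt[1],.045],-11.9)
E
python3 - <<'E'
from h import *
look('w11',(.5892,.0086),.020)
E
```

```text
26.3 [0.5894 0.01   0.0657] 0.168 [-0.5  0.  -1.2]
delta m [-0.      0.0015  0.0209] rot deg [-0.03 -0.1   0.16]
```

View pics/w11c.png

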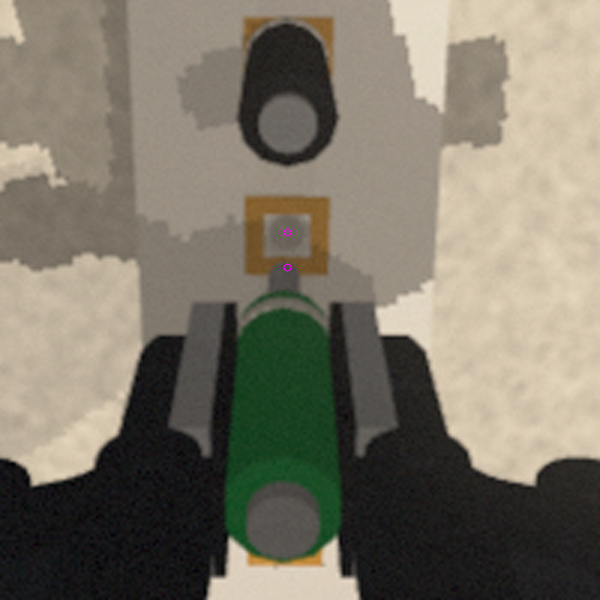

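>>> {"method": "send_rows", "body": {"deltas": [[0.0003, 0.0008, 0.012, 0, 0, 0, 1], [0.0003, 0.0008, 0.02, 0, 0, 0, 1], [0.0003, 0.0008, 0.024, 0, 0, 0, 1], [0.0003, 0.0008, 0.028, 0, 0, 0, 1], [0.0003, 0.0008, 0.032, 0, 0, 0, 1], [0.0003, 0.0008, 0.035, 0, 0, 0, 1], [0.0003, 0.0008, 0.038, 0, 0, 0, 1], [0.0003, 0.0008, 0.038, 0, 0, 0, 1]]}}

```text
time: 27.35
position: [0.589, 0.008, 0.0262]
tcp_rot: [[0.979, -0.205, -0.0], [-0.205, -0.979, 0.0], [-0.0, 0.0, -1.0]]
ft_force: [0.7, -0.7, -0.4]
opening: 0.169
```

>>> {"method": "send_rows", "body": {"deltas": [[0, 0, 0.003, 0, 0, 0, 1], [0, 0, 0.006, 0, 0, 0, 1], [0, 0, 0.008, 0, 0, 0, 1], [0, 0, 0.009, 0, 0, 0, 1], [0, 0, 0.009, 0, 0, 0, 1]]}}

```text
time: 27.98
position: [0.5894, 0.008, 0.0202]
tcp_rot: [[0.979, -0.205, 0.001], [-0.205, -0.979, -0.0], [0.001, -0.0, -1.0]]
ft_force: [-5.7, 0.8, 11.6]
opening: 0.169
```

Seated (11.6 N, same height as at pick-up). Release and go for the red pin.

>>> {"method": "send_rows", "body": {"deltas": [[0, 0, -0.002, 0, 0, 0, 1], [0, 0, -0.002, 0, 0, 0, -1], [0, 0, -0.002, 0, 0, 0, -1], [0, 0, -0.002, 0, 0, 0, -1], [0, 0, -0.002, 0, 0, 0, -1], [0, 0, -0.04, 0, 0, 0, -1], [0, 0, -0.1, 0, 0, 0, -1], [-0.02, -0.05, -0.1, 0, 0, -3.8, -1], [-0.04, -0.1, -0.1, 0, 0, -3.8, -1], [-0.06, -0.15, -0.1, 0, 0, -3.8, -1], [-0.08, -0.2, -0.1, 0, 0, -3.8, -1], [-0.1, -0.2755, -0.1, 0, 0, -3.8, -1], [-0.1, -0.2755, -0.1, 0, 0, -3.8, -1], [-0.1, -0.2755, -0.1, 0, 0, -3.8, -1], [-0.1, -0.2755, -0.1, 0, 0, -3.8, -1]]}}

```text
time: 29.85
position: [0.5482, 0.2967, 0.1174]
tcp_rot: [[0.99, -0.141, 0.0], [-0.141, -0.99, -0.001], [0.0, 0.001, -1.0]]
ft_force: [0.2, -1.0, -0.4]
opening: 1.001
```

```bash
python3 - <<'E'
from h import *
o=bot.get_obs(); print(o['position'],o['opening'],o['ft_force'])
goal([.5476,.2990,.019],-8.05)
snap('wrist','w12')
E
```

```text
[0.54822885 0.29670845 0.11742232] 1.0007466093250588 [ 0.2188114  -1.02608612 -0.39567413]
delta m [-0.001  -0.0023  0.0984] rot deg [ 0.04 -0.01 -0.07]
```

View pics/w12.png

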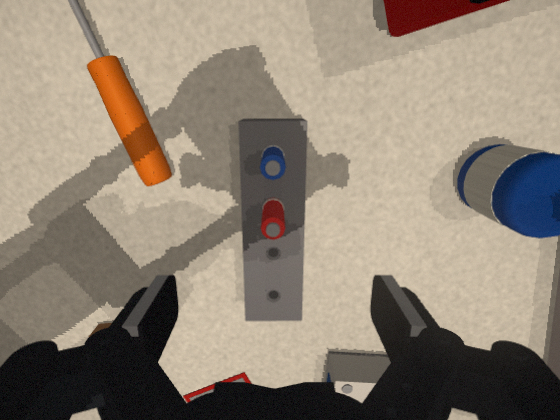

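>>> {"method": "send_rows", "body": {"deltas": [[-0.0005, -0.002, 0.04, 0, 0, 0, -1], [-0.0005, -0.002, 0.08, 0, 0, 0, -1], [-0.0005, -0.002, 0.098, 0, 0, 0, -1], [-0.0005, -0.002, 0.098, 0, 0, 0, -1], [-0.0005, -0.002, 0.098, 0, 0, 0, 1], [-0.0005, -0.002, 0.098, 0, 0, 0, 1], [-0.0005, -0.002, 0.098, 0, 0, 0, 1], [-0.0005, -0.002, 0.098, 0, 0, 0, 1], [-0.0005, -0.002, 0.098, 0, 0, 0, 1], [-0.0005, -0.002, 0.098, 0, 0, 0, 1]]}}

```text
time: 31.15
position: [0.5479, 0.3004, 0.0203]
tcp_rot: [[0.99, -0.14, 0.001], [-0.14, -0.99, 0.001], [0.001, -0.001, -1.0]]
ft_force: [-0.4, -0.4, 4.8]
opening: 0.171
```

```bash
python3 - <<'E'
from h import *
goal([.5814,-.0284,.11],-11.9)
E
```

```text
delta m [ 0.0792  0.3209 -0.0899] rot deg [-0.04 -0.05  3.86]
```

>>> {"method": "send_rows", "body": {"deltas": [[0, 0, -0.02, 0, 0, 0, 1], [0, 0, -0.06, 0, 0, 0, 1], [0.012, 0.05, -0.09, 0, 0, 3.8, 1], [0.025, 0.1, -0.09, 0, 0, 3.8, 1], [0.037, 0.15, -0.09, 0, 0, 3.8, 1], [0.05, 0.2, -0.09, 0, 0, 3.8, 1], [0.062, 0.25, -0.09, 0, 0, 3.8, 1], [0.074, 0.3, -0.09, 0, 0, 3.8, 1], [0.079, 0.3205, -0.075, 0, 0, 3.8, 1], [0.079, 0.3205, -0.045, 0, 0, 3.8, 1], [0.079, 0.3205, -0.045, 0, 0, 3.8, 1], [0.079, 0.3205, -0.045, 0, 0, 3.8, 1]]}}

```text
time: 32.65
position: [0.5812, -0.0274, 0.0652]
tcp_rot: [[0.979, -0.204, 0.0], [-0.204, -0.979, 0.0], [0.0, -0.0, -1.0]]
ft_force: [-0.2, -0.1, 0.3]
opening: 0.169
```

```bash
python3 - <<'E'
from h import *
look('w13',(.5814,-.0284),.020)
E
```

```text
32.65 [ 0.5812 -0.0274  0.0652] 0.169 [-0.2 -0.1  0.3]
delta m [-0.      0.0009  0.0209] rot deg [-0.02 -0.09  0.12]
```

View pics/w13c.png

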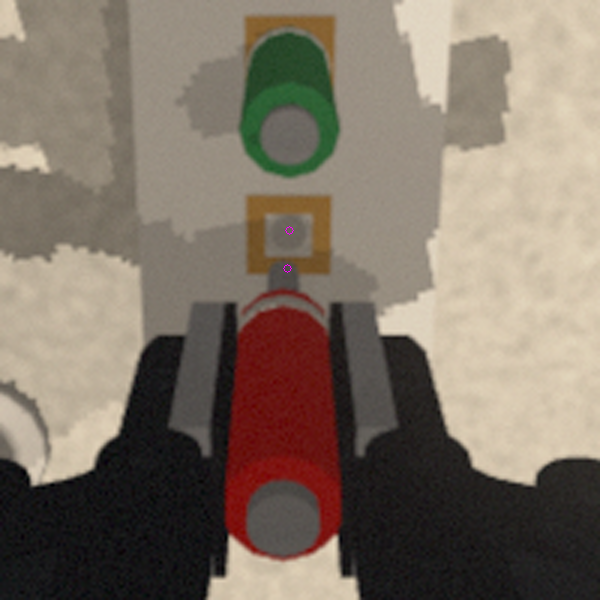

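>>> {"method": "send_rows", "body": {"deltas": [[0.0005, 0.0007, 0.012, 0, 0, 0, 1], [0.0005, 0.0007, 0.02, 0, 0, 0, 1], [0.0005, 0.0007, 0.024, 0, 0, 0, 1], [0.0005, 0.0007, 0.028, 0, 0, 0, 1], [0.0005, 0.0007, 0.032, 0, 0, 0, 1], [0.0005, 0.0007, 0.035, 0, 0, 0, 1], [0.0005, 0.0007, 0.038, 0, 0, 0, 1], [0.0005, 0.0007, 0.038, 0, 0, 0, 1]]}}

```text
time: 33.7
position: [0.5811, -0.029, 0.0262]
tcp_rot: [[0.979, -0.205, -0.001], [-0.205, -0.979, 0.0], [-0.001, 0.0, -1.0]]
ft_force: [-0.6, 0.9, -1.0]
opening: 0.17
```

>>> {"method": "send_rows", "body": {"deltas": [[0, 0, 0.003, 0, 0, 0, 1], [0, 0, 0.006, 0, 0, 0, 1], [0, 0, 0.008, 0, 0, 0, 1], [0, 0, 0.009, 0, 0, 0, 1], [0, 0, 0.009, 0, 0, 0, 1]]}}

```text
time: 34.33
position: [0.5816, -0.029, 0.0202]
tcp_rot: [[0.979, -0.205, 0.001], [-0.205, -0.979, -0.0], [0.001, -0.0, -1.0]]
ft_force: [-6.0, 0.2, 12.0]
opening: 0.17
```

>>> {"method": "send_rows", "body": {"deltas": [[0, 0, -0.002, 0, 0, 0, 1], [0, 0, -0.002, 0, 0, 0, -1], [0, 0, -0.002, 0, 0, 0, -1], [0, 0, -0.002, 0, 0, 0, -1], [0, 0, -0.002, 0, 0, 0, -1], [0, 0, -0.04, 0, 0, 0, -1], [0, 0, -0.1, 0, 0, 0, -1], [-0.016, -0.055, -0.1, 0, 0, -3.8, -1], [-0.032, -0.11, -0.1, 0, 0, -3.8, -1], [-0.048, -0.165, -0.1, 0, 0, -3.8, -1], [-0.064, -0.22, -0.1, 0, 0, -3.8, -1], [-0.08, -0.275, -0.1, 0, 0, -3.8, -1], [-0.096, -0.33, -0.1, 0, 0, -3.8, -1], [-0.103, -0.354, -0.1, 0, 0, -3.8, -1], [-0.103, -0.354, -0.1, 0, 0, -3.8, -1], [-0.103, -0.354, -0.1, 0, 0, -3.8, -1], [-0.103, -0.354, -0.1, 0, 0, -3.8, -1]]}}

```text
time: 36.45
position: [0.5538, 0.3371, 0.1177]
tcp_rot: [[0.99, -0.142, 0.0], [-0.142, -0.99, -0.0], [0.0, 0.0, -1.0]]
ft_force: [0.2, 0.2, -0.1]
opening: 0.999
```

```bash
python3 - <<'E'
from h import *
o=bot.get_obs(); print(o['position'],o['opening'],o['ft_force'])
goal([.5532,.3386,.019],-8.05)
E
```

```text
[0.55376428 0.33706045 0.11771549] 0.9993806133118446 [ 0.16347925  0.21440602 -0.10158949]
delta m [-0.0008 -0.0015  0.0987] rot deg [ 0.01 -0.02 -0.11]
```

>>> {"method": "send_rows", "body": {"deltas": [[-0.0005, -0.0012, 0.04, 0, 0, 0, -1], [-0.0005, -0.0012, 0.08, 0, 0, 0, -1], [-0.0005, -0.0012, 0.098, 0, 0, 0, -1], [-0.0005, -0.0012, 0.098, 0, 0, 0, -1], [-0.0005, -0.0012, 0.098, 0, 0, 0, 1], [-0.0005, -0.0012, 0.098, 0, 0, 0, 1], [-0.0005, -0.0012, 0.098, 0, 0, 0, 1], [-0.0005, -0.0012, 0.098, 0, 0, 0, 1], [-0.0005, -0.0012, 0.098, 0, 0, 0, 1], [-0.0005, -0.0012, 0.098, 0, 0, 0, 1]]}}

```text
time: 37.7
position: [0.5531, 0.3402, 0.0203]
tcp_rot: [[0.99, -0.14, 0.001], [-0.14, -0.99, 0.001], [0.001, -0.001, -1.0]]
ft_force: [-0.1, -0.3, 4.8]
opening: 0.165
```

```bash
python3 - <<'E'
from h import *
goal([.5736,-.0656,.11],-11.9)
E
```

```text
delta m [ 0.0771  0.3988 -0.09  ] rot deg [-0.04 -0.05  3.86]
```

>>> {"method": "send_rows", "body": {"deltas": [[0, 0, -0.02, 0, 0, 0, 1], [0, 0, -0.06, 0, 0, 0, 1], [0.01, 0.05, -0.09, 0, 0, 3.8, 1], [0.02, 0.105, -0.09, 0, 0, 3.8, 1], [0.031, 0.16, -0.09, 0, 0, 3.8, 1], [0.042, 0.215, -0.09, 0, 0, 3.8, 1], [0.052, 0.27, -0.09, 0, 0, 3.8, 1], [0.063, 0.325, -0.09, 0, 0, 3.8, 1], [0.073, 0.38, -0.09, 0, 0, 3.8, 1], [0.077, 0.3985, -0.075, 0, 0, 3.8, 1], [0.077, 0.3985, -0.045, 0, 0, 3.8, 1], [0.077, 0.3985, -0.045, 0, 0, 3.8, 1], [0.077, 0.3985, -0.045, 0, 0, 3.8, 1]]}}

```text
time: 39.33
position: [0.5736, -0.0648, 0.0654]
tcp_rot: [[0.979, -0.204, 0.001], [-0.204, -0.979, 0.0], [0.001, -0.0, -1.0]]
ft_force: [-0.1, 0.1, -0.2]
opening: 0.17
```

```bash
python3 - <<'E'
from h import *
look('w14',(.5736,-.0656),.020)
E
```

```text
39.325 [ 0.5736 -0.0648  0.0654] 0.17 [-0.1  0.1 -0.2]
delta m [-0.0003  0.0009  0.021 ] rot deg [-0.01 -0.1   0.12]
```

View pics/w14c.png

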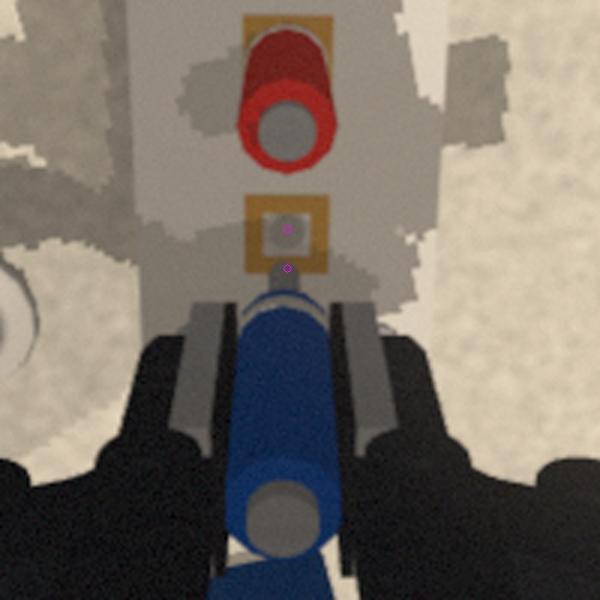

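>>> {"method": "send_rows", "body": {"deltas": [[0.0003, 0.0008, 0.012, 0, 0, 0, 1], [0.0003, 0.0008, 0.02, 0, 0, 0, 1], [0.0003, 0.0008, 0.024, 0, 0, 0, 1], [0.0003, 0.0008, 0.028, 0, 0, 0, 1], [0.0003, 0.0008, 0.032, 0, 0, 0, 1], [0.0003, 0.0008, 0.035, 0, 0, 0, 1], [0.0003, 0.0008, 0.038, 0, 0, 0, 1], [0.0003, 0.0008, 0.038, 0, 0, 0, 1]]}}

```text
time: 40.38
position: [0.5733, -0.0663, 0.0262]
tcp_rot: [[0.979, -0.205, -0.0], [-0.205, -0.979, 0.0], [-0.0, 0.0, -1.0]]
ft_force: [0.1, 0.3, -0.8]
opening: 0.17
```

>>> {"method": "send_rows", "body": {"deltas": [[0, 0, 0.003, 0, 0, 0, 1], [0, 0, 0.006, 0, 0, 0, 1], [0, 0, 0.008, 0, 0, 0, 1], [0, 0, 0.009, 0, 0, 0, 1], [0, 0, 0.009, 0, 0, 0, 1]]}}

```text
time: 41.0
position: [0.5737, -0.0664, 0.0202]
tcp_rot: [[0.979, -0.205, 0.001], [-0.205, -0.979, -0.0], [0.001, 0.0, -1.0]]
ft_force: [-5.9, 0.4, 11.6]
opening: 0.169
```

Seated. Release, rise, and look at pins and fader from all cameras.

>>> {"method": "send_rows", "body": {"deltas": [[0, 0, -0.002, 0, 0, 0, 1], [0, 0, -0.002, 0, 0, 0, -1], [0, 0, -0.002, 0, 0, 0, -1], [0, 0, -0.002, 0, 0, 0, -1], [0, 0, -0.002, 0, 0, 0, -1], [0, 0, -0.04, 0, 0, 0, -1], [0, 0, -0.1, 0, 0, 0, -1], [0, 0, -0.15, 0, 0, 0, -1], [0, 0, -0.15, 0, 0, 0, -1], [0, 0, -0.15, 0, 0, 0, -1]]}}

```text
time: 42.25
position: [0.5733, -0.0663, 0.1668]
tcp_rot: [[0.979, -0.205, -0.001], [-0.205, -0.979, 0.0], [-0.001, 0.0, -1.0]]
ft_force: [-0.0, 1.0, 0.2]
opening: 1.001
```

```bash
python3 - <<'E'
from h import *
np.set_printoptions(precision=4,suppress=True)
o=bot.get_obs(); print(o['time'],o['position'],o['opening'],o['ft_force'])
snap('wrist','w15'); snap('scene','s15')
a=cv2.imread('pics/s15.png')[130:290,180:380]; b=cv2.imread('pics/w15.png')
cv2.imwrite('pics/c15.png',np.hstack([cv2.resize(a,(400,320),interpolation=2),cv2.resize(b,(400,320))]))
goal([.5282,-.29,.14],-87.9)
E
```

```text
42.25 [ 0.5733 -0.0663  0.1668] 1.0013695294650597 [-0.0362  0.9846  0.2434]
delta m [0.0025 0.2282 0.0252] rot deg [ 0.15  0.17 76.06]
```

View pics/c15.png

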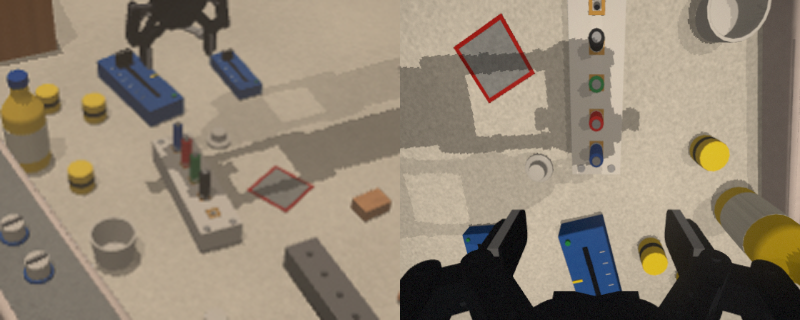

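>>> {"method": "send_rows", "body": {"deltas": [[0.001, 0.03, 0, 0, 0, 10, -1], [0.003, 0.065, 0, 0, 0, 20, -1], [0.004, 0.1, 0, 0, 0, 30, -1], [0.006, 0.135, 0, 0, 0, 40, -1], [0.008, 0.17, 0, 0, 0, 50, -1], [0.009, 0.205, 0, 0, 0, 60, -1], [0.0105, 0.24, 0, 0, 0, 70, -1], [0.0105, 0.257, 0, 0, 0, 76, -1], [0.0105, 0.257, 0, 0, 0, 76, -1], [0.0105, 0.257, 0, 0, 0, 76, -1]]}}

```text
time: 43.6
position: [0.5309, -0.3191, 0.1663]
tcp_rot: [[0.04, -0.999, -0.001], [-0.999, -0.04, 0.001], [-0.002, 0.001, -1.0]]
ft_force: [0.1, 0.5, -0.2]
opening: 0.998
```

```bash
python3 - <<'E'
from h import *
np.set_printoptions(precision=4,suppress=True)
o=bot.get_obs(); print(o['time'],o['position'],o['opening'],o['ft_force'])
snap('wrist','w16')
cv2.imwrite('pics/c16.png',cv2.resize(cv2.imread('pics/w16.png')[130:250,60:360],None,fx=2.6,fy=2.6,interpolation=2))
goal([.5300,-.3192,.0105],-87.9)
E
```

```text
43.6 [ 0.5309 -0.3191  0.1663] 0.9980271174782444 [ 0.0859  0.4524 -0.2021]
delta m [0.0003 0.001  0.1563] rot deg [0.05 0.06 0.2 ]
```

View pics/c16.png

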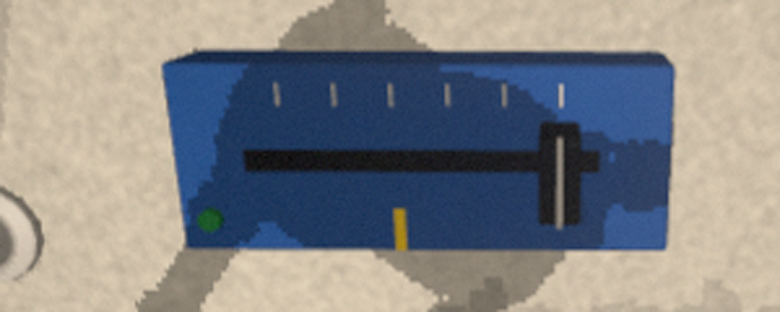

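```bash
python3 - <<'E'
from h import *
p=bot.camera_params('wrist')
f=lambda x,y:[60+x/2.6-.3,130+y/2.6-.3]
t=plane(p,[f(277,95),f(334,95),f(390,95),f(447,95),f(504,95),f(561,95)],.035)
m=plane(p,[f(400,229)],.035)[0]; fd=plane(p,[f(560,138),f(560,205)],.0635)
print(t,m,fd)
u=(t[0]-t[5])[:2]; u/=np.linalg.norm(u)
print('ticks',(t-t[5])[:,:2]@u,'mark',(m-t[5])[:2]@u,'fader',(fd-t[5])[:,:2]@u)
E
```

```text
[[ 0.55030534 -0.21833314  0.035     ]
 [ 0.55112914 -0.23837355  0.035     ]
 [ 0.55193621 -0.25807451  0.035     ]
 [ 0.55275518 -0.27813579  0.035     ]
 [ 0.55357146 -0.29820177  0.035     ]
 [ 0.55438489 -0.31826853  0.035     ]] [ 0.50205384 -0.26080317  0.035     ] [[ 0.54553164 -0.31822133  0.0635    ]
 [ 0.52275515 -0.31916286  0.0635    ]]
ticks [0.10001863 0.0799613  0.06024381 0.04016582 0.02008324 0.        ] mark 0.05955201698976268 fader [0.00040827 0.00039653]
```

>>> {"method": "send_rows", "body": {"deltas": [[0, 0.001, 0.06, 0, 0, 0, -1], [0, 0.001, 0.12, 0, 0, 0, -1], [0, 0.001, 0.155, 0, 0, 0, -1], [0, 0.001, 0.155, 0, 0, 0, -1], [0, 0.001, 0.155, 0, 0, 0, 1], [0, 0.001, 0.155, 0, 0, 0, 1], [0, 0.001, 0.155, 0, 0, 0, 1], [0, 0.001, 0.155, 0, 0, 0, 1], [0, 0.001, 0.155, 0, 0, 0, 1], [0, 0.001, 0.155, 0, 0, 0, 1]]}}

```text
time: 44.9
position: [0.5304, -0.3202, 0.0137]
tcp_rot: [[0.038, -0.999, 0.001], [-0.999, -0.038, -0.001], [0.001, -0.001, -1.0]]
ft_force: [-1.0, 0.8, 5.5]
opening: 0.147
```

>>> {"method": "send_rows", "body": {"deltas": [[-0.008, 0, 0, 0, 0, 0, 1], [-0.016, 0, 0, 0, 0, 0, 1], [-0.024, 0, 0, 0, 0, 0, 1], [-0.032, 0, 0, 0, 0, 0, 1], [-0.04, 0, 0, 0, 0, 0, 1], [-0.048, 0, 0, 0, 0, 0, 1], [-0.054, 0, 0, 0, 0, 0, 1], [-0.0585, 0, 0, 0, 0, 0, 1], [-0.0595, 0, 0, 0, 0, 0, 1], [-0.0595, 0, 0, 0, 0, 0, 1], [-0.0595, 0, 0, 0, 0, 0, 1]]}}

```text
time: 46.28
position: [0.5283, -0.2609, 0.0137]
tcp_rot: [[0.038, -0.999, 0.002], [-0.999, -0.038, -0.001], [0.001, -0.002, -1.0]]
ft_force: [-1.0, 0.1, 6.1]
opening: 0.145
```

>>> {"method": "send_rows", "body": {"deltas": [[0, 0, 0, 0, 0, 0, -1], [0, 0, 0, 0, 0, 0, -1], [0, 0, 0, 0, 0, 0, -1], [0, 0, 0, 0, 0, 0, -1], [0, 0, -0.05, 0, 0, 0, -1], [0, 0, -0.11, 0, 0, 0, -1], [0, 0, -0.15, 0, 0, 0, -1], [0, 0, -0.15, 0, 0, 0, -1]]}}

```text
time: 47.28
position: [0.5295, -0.2615, 0.1677]
tcp_rot: [[0.038, -0.999, 0.007], [-0.999, -0.038, -0.004], [0.005, -0.007, -1.0]]
ft_force: [-0.1, -0.5, -0.7]
opening: 1.002
```

```bash
python3 - <<'E'
from h import *
np.set_printoptions(precision=4,suppress=True)
o=bot.get_obs(); print(o['time'],o['position'],o['opening'],o['ft_force'])
snap('wrist','w17')
cv2.imwrite('pics/c17.png',cv2.resize(cv2.imread('pics/w17.png')[20:250,120:420],None,fx=2.6,fy=2.6,interpolation=2))
snap('top','t17')
E
```

```text
47.275 [ 0.5295 -0.2615  0.1677] 1.0020990373588001 [-0.0692 -0.4966 -0.7008]
```

View pics/c17.png

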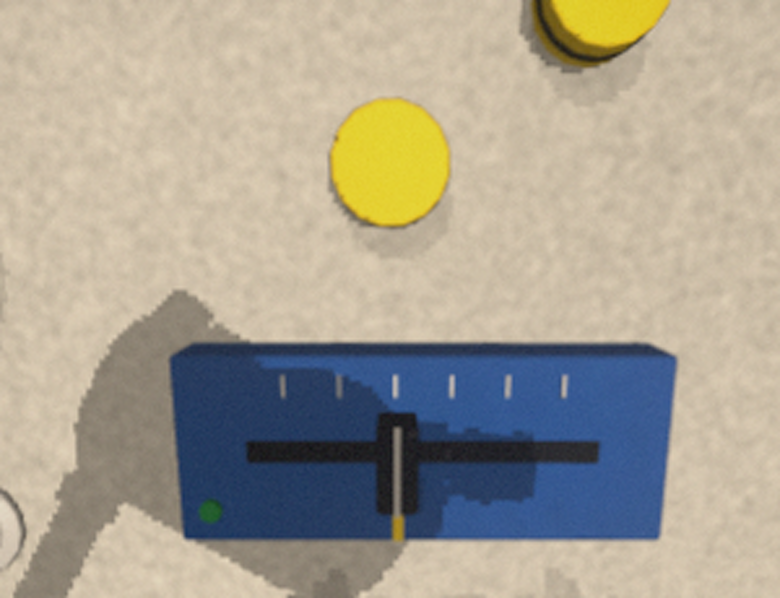

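View pics/t17.png

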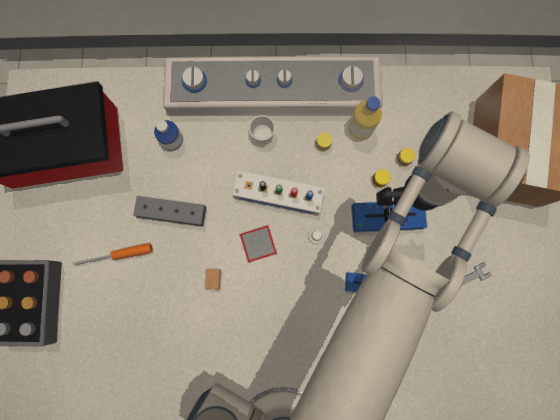

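```bash
python3 - <<'E'
from h import *
np.set_printoptions(precision=4,suppress=True)
p=bot.camera_params('wrist')
f=lambda x,y:[120+x/2.6-.3,20+y/2.6-.3]
m=plane(p,[f(390,162)],.038)[0]; print('marker',m)
t=bot.camera_params('top'); print(plane(t,[[382,177]],.038), 'cap',plane(t,[[374,104]],.165),'pad',plane(t,[[257.8,243.7]],.0),'others',plane(t,[[324,141],[407,156]],.038))
goal([m[0],m[1],.16],92)
E
```

```text
marker [ 0.6226 -0.2525  0.038 ]
[[ 0.6241 -0.2516  0.038 ]] cap [[ 0.7648 -0.2113  0.165 ]] pad [[0.4627 0.0611 0.    ]] others [[ 0.7188 -0.1084  0.038 ]
 [ 0.6784 -0.3179  0.038 ]]
delta m [-0.0045 -0.095   0.0024] rot deg [   0.02   -0.02 -179.84]
```

>>> {"method": "send_rows", "body": {"deltas": [[-0.0005, -0.01, 0, 0, 0, -10.5, -1], [-0.001, -0.02, 0, 0, 0, -21, -1], [-0.0015, -0.03, 0, 0, 0, -31.5, -1], [-0.002, -0.04, 0, 0, 0, -42, -1], [-0.0025, -0.05, 0, 0, 0, -52.5, -1], [-0.003, -0.06, 0, 0, 0, -63, -1], [-0.004, -0.07, 0, 0, 0, -73.5, -1], [-0.0045, -0.08, 0, 0, 0, -84, -1], [-0.0045, -0.095, 0, 0, 0, -94.5, -1], [-0.0045, -0.095, 0, 0, 0, -105, -1], [-0.0045, -0.095, 0, 0, 0, -115.5, -1], [-0.0045, -0.095, 0, 0, 0, -126, -1], [-0.0045, -0.095, 0, 0, 0, -136.5, -1], [-0.0045, -0.095, 0, 0, 0, -147, -1], [-0.0045, -0.095, 0, 0, 0, -157.5, -1], [-0.0045, -0.095, 0, 0, 0, -168, -1], [-0.0045, -0.095, 0, 0, 0, -178.5, -1], [-0.0045, -0.095, 0, 0, 0, -179.8, -1], [-0.0045, -0.095, 0, 0, 0, -179.8, -1]]}}

```text
time: 49.75
position: [0.6221, -0.2523, 0.161]
tcp_rot: [[-0.031, 1.0, -0.002], [1.0, 0.031, 0.001], [0.001, -0.002, -1.0]]
ft_force: [0.5, 0.1, 0.3]
opening: 1.006
```

```bash
python3 - <<'E'
from h import *
o=bot.get_obs(); print(o['time'],o['position'],o['opening'],o['joints'])
p,im=snap('wrist','w18')
r=bot.trace('wrist','marker')
for k in r: print(k['confidence'],k['point'],plane(p,k['point'],.03))
E
```

```text
49.75 [ 0.62211234 -0.25234083  0.16099351] 1.0060325522247542 [-4.36012356e-01  2.84984832e-01  1.08187086e+00  8.39749659e-06
  1.77695381e+00 -2.03792756e+00]
0.97 [201.2, 247.8] [[ 0.68031295 -0.32124149  0.03      ]]
0.61 [268.5, 195.2] [[ 0.62450892 -0.25618955  0.03      ]]
0.59 [410.1, 278.6] [[ 0.70797152 -0.10966621  0.03      ]]
```

View pics/w18.png

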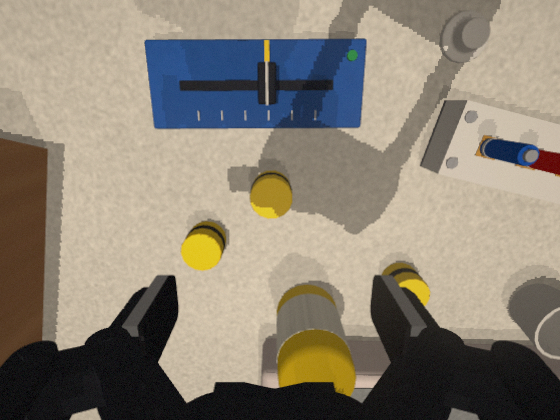

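```bash
python3 - <<'E'
from h import *
p=bot.camera_params('wrist')
m=plane(p,[[271,198],[250,198],[292,198]],.038); print(m)
goal([m[0][0],m[0][1],-.021],92)
E
```

```text
[[ 0.62551606 -0.25393416  0.038     ]
 [ 0.62612952 -0.27323208  0.038     ]
 [ 0.62490337 -0.23463428  0.038     ]]
delta m [-0.0017  0.0033  0.1828] rot deg [-0.05 -0.03 -0.17]
```

>>> {"method": "send_rows", "body": {"deltas": [[-0.0015, 0.002, 0.05, 0, 0, 0, -1], [-0.0015, 0.002, 0.1, 0, 0, 0, -1], [-0.0015, 0.002, 0.15, 0, 0, 0, -1], [-0.0015, 0.002, 0.175, 0, 0, 0, -1], [-0.0015, 0.002, 0.18, 0, 0, 0, -1], [-0.0015, 0.002, 0.18, 0, 0, 0, -1], [-0.0015, 0.002, 0.18, 0, 0, 0, 1], [-0.0015, 0.002, 0.18, 0, 0, 0, 1], [-0.0015, 0.002, 0.18, 0, 0, 0, 1], [-0.0015, 0.002, 0.18, 0, 0, 0, 1], [-0.0015, 0.002, 0.18, 0, 0, 0, 1]]}}

```text
time: 51.22
position: [0.6255, -0.2543, -0.0158]
tcp_rot: [[-0.034, 0.999, 0.002], [0.999, 0.034, -0.001], [-0.001, 0.002, -1.0]]
ft_force: [0.5, 0.2, 5.2]
opening: 0.447
```

```bash
python3 - <<'E'
from h import *
o=bot.get_obs(); print(o['time'],o['position'],o['opening'],o['joints'])
snap('wrist','w19'); goal([.4627,.0605,.05],92)
E
```

```text
51.225 [ 0.62548181 -0.25434098 -0.01583817] 0.44736643278866617 [-4.36608015e-01  3.48028000e-01  1.32117210e+00  3.98628603e-05
  1.46968450e+00 -2.04149599e+00]
delta m [ 0.3202 -0.1518 -0.0666] rot deg [ 0.14  0.07 -0.05]
```

View pics/w19.png

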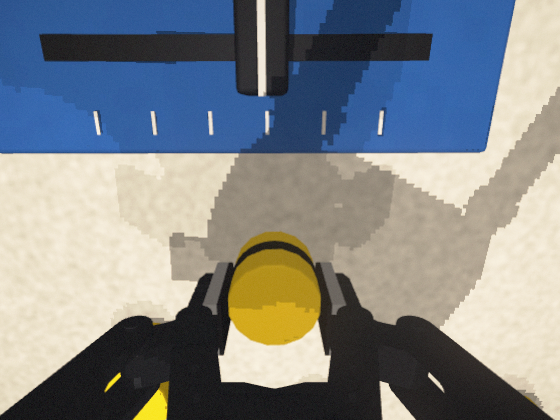

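>>> {"method": "send_rows", "body": {"deltas": [[0, 0, -0.03, 0, 0, 0, 1], [0, 0, -0.08, 0, 0, 0, 1], [0, 0, -0.14, 0, 0, 0, 1], [0.05, -0.024, -0.14, 0, 0, 0, 1], [0.1, -0.048, -0.14, 0, 0, 0, 1], [0.15, -0.072, -0.14, 0, 0, 0, 1], [0.2, -0.096, -0.14, 0, 0, 0, 1], [0.25, -0.12, -0.14, 0, 0, 0, 1], [0.3, -0.142, -0.14, 0, 0, 0, 1], [0.32, -0.152, -0.14, 0, 0, 0, 1], [0.32, -0.152, -0.1, 0, 0, 0, 1], [0.32, -0.152, -0.07, 0, 0, 0, 1], [0.32, -0.152, -0.07, 0, 0, 0, 1], [0.32, -0.152, -0.07, 0, 0, 0, 1]]}}

```text
time: 53.02
position: [0.4621, 0.0607, 0.0535]
tcp_rot: [[-0.034, 0.999, 0.001], [0.999, 0.034, 0.0], [0.0, 0.001, -1.0]]
ft_force: [-0.2, 0.2, -1.6]
opening: 0.444
```

```bash
python3 - <<'E'
from h import *
o=bot.get_obs(); print(o['time'],o['position'],o['opening'],o['ft_force'])
p,im=snap('wrist','w20'); goal([.4627,.0605,-.015],92); print(plane(p,bot.trace('wrist','pad')[0]['point'],0))
E
```

```text
53.025 [0.46210314 0.0606527  0.05347016] 0.44444242761445774 [-0.16261153  0.23527236 -1.62345245]
delta m [-0.0001 -0.      0.0691] rot deg [ 0.12 -0.   -0.06]
[[0.45133548 0.06197393 0.        ]]
```

View pics/w20.png

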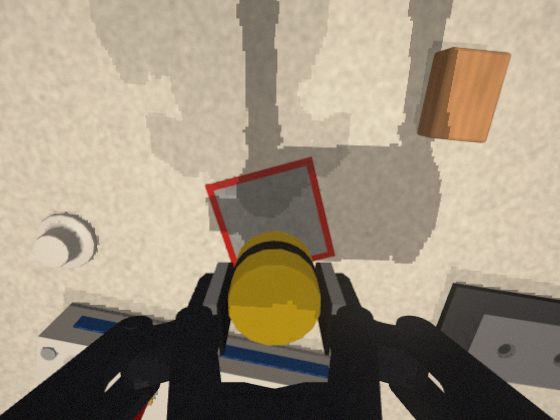

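```bash
python3 - <<'E'
from h import *
p=bot.camera_params('wrist'); a=plane(p,[[208,187],[334,255],[311,159]],0.001); print(a,a[:2].mean(0))
E
```

```text
[[0.43995798 0.01510623 0.001     ]
 [0.48874225 0.10714974 0.001     ]
 [0.41812265 0.08520571 0.001     ]] [0.46435011 0.06112799 0.001     ]
```

>>> {"method": "send_rows", "body": {"deltas": [[0, 0.0018, 0.03, 0, 0, 0, 1], [0, 0.0018, 0.055, 0, 0, 0, 1], [0, 0.0018, 0.063, 0, 0, 0, 1], [0, 0.0018, 0.067, 0, 0, 0, 1], [0, 0.0018, 0.069, 0, 0, 0, 1], [0, 0.0018, 0.069, 0, 0, 0, 1]]}}

```text
time: 53.88
position: [0.4641, 0.0608, -0.0157]
tcp_rot: [[-0.034, 0.999, 0.001], [0.999, 0.034, 0.0], [0.0, 0.001, -1.0]]
ft_force: [0.5, -0.3, -2.6]
opening: 0.447
```

>>> {"method": "send_rows", "body": {"deltas": [[0, 0, 0.001, 0, 0, 0, 1], [0, 0, 0.002, 0, 0, 0, 1], [0, 0, 0.002, 0, 0, 0, 1]]}}

```text
time: 54.25
position: [0.4643, 0.0608, -0.0159]
tcp_rot: [[-0.034, 0.999, 0.002], [0.999, 0.034, 0.0], [-0.0, 0.002, -1.0]]
ft_force: [-6.4, -0.0, 10.9]
opening: 0.444
```

>>> {"method": "send_rows", "body": {"deltas": [[0, 0, -0.001, 0, 0, 0, 1], [0, 0, -0.0015, 0, 0, 0, -1], [0, 0, -0.0015, 0, 0, 0, -1], [0, 0, -0.0015, 0, 0, 0, -1], [0, 0, -0.0015, 0, 0, 0, -1], [0, 0, -0.05, 0, 0, 0, -1], [0, 0, -0.11, 0, 0, 0, -1], [0, 0, -0.17, 0, 0, 0, -1], [0, 0, -0.2, 0, 0, 0, -1], [0, -0.03, -0.2, 0, 0, 0, -1], [0, -0.03, -0.2, 0, 0, 0, -1]]}}

```text
time: 55.62
position: [0.4331, 0.0598, 0.1822]
tcp_rot: [[-0.034, 0.999, 0.002], [0.999, 0.034, 0.0], [0.0, 0.002, -1.0]]
ft_force: [0.5, -0.9, 0.3]
opening: 1.0
```

```bash
python3 - <<'E'
from h import *
o=bot.get_obs(); print(o['time'],o['position'],o['opening'],o['ft_force'])
for n in ('wrist','scene','top'): snap(n,'z_'+n)
p=bot.camera_params('wrist')
for l,z in (('marker',.03),('pad',0)):
    for k in bot.trace('wrist',l): print(l,k['confidence'],plane(p,k['point'],z))
E
```

```text
55.625 [0.43311323 0.05976215 0.18224796] 1.0002090478647065 [ 0.54979845 -0.90437528  0.29853042]
marker 0.7 [[0.46226459 0.06187965 0.03      ]]
marker 0.38 [[ 0.60957909 -0.04041339  0.03      ]]
marker 0.2 [[6.18206588e-01 1.05113395e-04 3.00000000e-02]]
pad 0.93 [[0.4467705  0.05208996 0.        ]]
```

View pics/z_wrist.png

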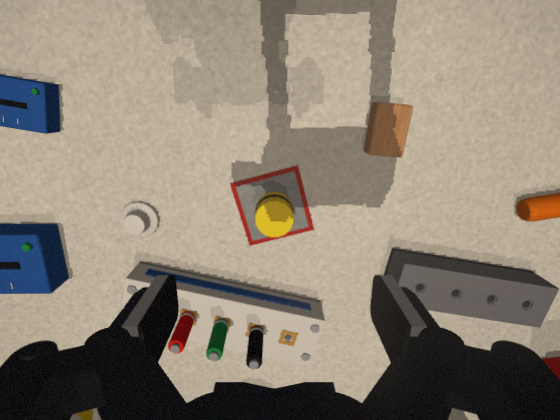

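View pics/z_scene.png

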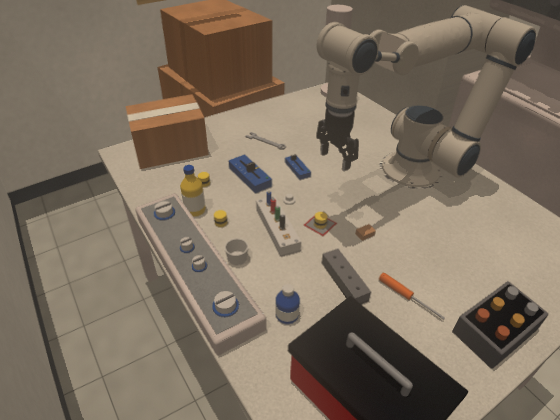

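View pics/z_top.png

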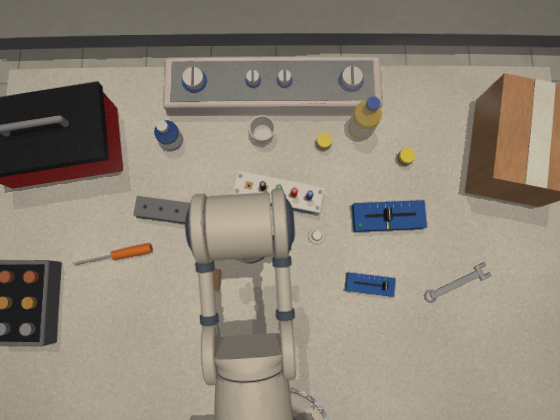

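```bash
python3 - <<'E'
from h import *
p,im=snap('wrist','zz')
a=plane(p,[[232,184],[298,167],[313,229],[249,244]],.001).mean(0); m=plane(p,[[274.5,217]],.038)[0]; print(a,m,np.linalg.norm((a-m)[:2]))
print(bot.hand_in())
E
```

```text
[0.46283815 0.06067094 0.001     ] [0.46182072 0.06224447 0.038     ] 0.0018738138257663366
the job is handed in; nothing more can be done
None
```

The job is done and handed in, at about 56 s of the 210 s allowed; `hand_in` gives no verdict.

- **Fader to zero:** I slid it onto its zero stop and felt the stop. A picture taken after all the pins were in showed it about 0.4 mm from zero.
- **Pins:** all four are in. The black pin stopped about 12 mm short in the end opening nearest the rack at about 14 N, so I moved it to the next opening. The green, red and blue pins went into the remaining three. Each pin seated home at the height it had when picked from the rack, with about 11–12 N at the wrist. They look upright and flush in the pictures.
- **Fader to the mark:** I moved it 59.3 mm and measured the mark at 59.2–59.6 mm. The picture shows the fader line directly in line with the yellow mark.
- **Marker:** it had been knocked about 4 cm aside during the run, so I found it again before lifting it. It now stands on the pad, about 2 mm from the centre.
- **Bystanders:** none looks moved in the last pictures. I compared them by eye, not by measuring.

**Disagreement:** the reported tool point lies about 31 mm beyond the real fingertips. My first try at gripping the fader therefore closed on air above it. I found the offset by touching the tester's top lightly (about 12 N) and allowed for it from then on.

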